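# Fit the forming wheels and set the infeed guide

## Task

Ready the rice-cake forming unit: fit each flower wheel that is there onto the shaft with the ring of its hub's colour, turning it under light pressure until it drops over the star-shaped ribs and lies flat on the deck. Also set the infeed guide: stand the brass setting block on its bed with the 40 mm side between jaw and pad, slide the jaw shut until the yellow pad is pressed in about halfway (not bottomed), leave the jaw exactly there, and put the block away upright in the orange tray. Do not knock over or shift the jars or the bowl.

Things in the scene. Friction and masses are not known exactly. Their poses are not given: they have to be found in the camera images.
- wheel_red: Loose wheel, 0.22 kg: white petal flange 92 mm wide, 18 mm thick; red square hub 44 x 44 mm, top 45 mm above the underside. Grip the hub across two faces from above, tips over the flange. Through it runs a cross-shaped bore: two slots 11 x 32 mm, parallel to the hub's faces. Origin: centre of the underside, x and y along the hub's faces, z up. May be absent (None from the start).
- seat_red (a point): Foot of the red shaft: centre of the red ring (108 mm wide) on the deck's top, z up. Above it: a star of four ribs (8 mm wide, 29 mm tip to tip) 25 mm high, then a red round pilot, 13 mm thick, coned tip at 43 mm. The locked star's angle varies and is NOT this yaw. The bore passes the ribs within 5 degrees of line (every 90); else the wheel rests on them. Seated: underside here.
- wheel_green: Loose wheel, 0.22 kg: white petal flange 92 mm wide, 18 mm thick; green square hub 44 x 44 mm, top 45 mm above the underside. Grip the hub across two faces from above, tips over the flange. Through it runs a cross-shaped bore: two slots 11 x 32 mm, parallel to the hub's faces. Origin: centre of the underside, x and y along the hub's faces, z up. May be absent (None from the start).
- seat_green (a point): Foot of the green shaft: centre of the green ring (108 mm wide) on the deck's top, z up. Above it: a star of four ribs (8 mm wide, 29 mm tip to tip) 25 mm high, then a green round pilot, 13 mm thick, coned tip at 43 mm. The locked star's angle varies and is NOT this yaw. The bore passes the ribs within 5 degrees of line (every 90); else the wheel rests on them. Seated: underside here.
- wheel_blue: Loose wheel, 0.22 kg: white petal flange 92 mm wide, 18 mm thick; blue square hub 44 x 44 mm, top 45 mm above the underside. Grip the hub across two faces from above, tips over the flange. Through it runs a cross-shaped bore: two slots 11 x 32 mm, parallel to the hub's faces. Origin: centre of the underside, x and y along the hub's faces, z up. May be absent (None from the start).
- seat_blue (a point): Foot of the blue shaft: centre of the blue ring (108 mm wide) on the deck's top, z up. Above it: a star of four ribs (8 mm wide, 29 mm tip to tip) 25 mm high, then a blue round pilot, 13 mm thick, coned tip at 43 mm. The locked star's angle varies and is NOT this yaw. The bore passes the ribs within 5 degrees of line (every 90); else the wheel rests on them. Seated: underside here.
- deck: Fixed aluminium deck, 140 (x) x 360 (y) x 20 mm high; three upright shafts 110 mm apart along its y on its centre line, colours in any order. A grey housing 55 mm high runs along its far (+x) edge, starting 72 mm from the centre line. Origin: centre of its underside.
- guide: Fixed infeed guide: bed 270 (x) x 100 (y) x 10 mm high. On it a sliding blue jaw with a black tab at the near (-x) end, and a blue post with a yellow sprung pad in front of it at the +x end. Origin: centre of its underside; x points along the slide, from jaw to pad.
- bed (a point): Point on the top of the guide's bed (10 mm above the table), 30 mm short of the unpressed pad's face; axes as the guide's. A good place for the centre of the setting block, its long side along the guide's y. The gap between jaw and pad is 75 to 90 mm at the start.
- jaw (a joint): Travel of the sliding jaw towards the pad, m: 0 fully open, at most 0.065; gap to the unpressed pad = 0.090 - value. Stays where it is left (friction 10 N). The jaw is 75 mm wide, its top 36 mm above the table. With the 40 mm block in between, the pad begins to move at 0.050 and goes in 1 mm for each mm more.
- jaw_tab (a point): Grip point in the jaw's upright black tab: tab 20 mm thick along the guide's x, 30 mm along its y, its top 22 mm above this point, its foot (the jaw's top) 24 mm below. 45 mm behind the jaw's face. Axes as the guide's; moves with the jaw.
- pad (a joint): How far the yellow pad is pushed in, m: 0 free, 0.010 bottomed; spring 0.5 N per mm, returns by itself. Pad plate 70 mm wide, 22 mm high, 6 mm thick; from above an 11 mm gap shows between it and the blue post behind.
- block: Loose brass setting block, 0.35 kg: 40 (x, the gauged width) x 90 (y) x 30 mm high, with an upright black grip on top, 30 (x) x 20 (y) mm, its top 66 mm above the underside. Origin: centre of the underside, z up.
- tray: Fixed shallow orange tray, 150 (x) x 130 (y) x 22 mm high outside, walls and floor 4 to 5 mm thick. Origin: centre of the underside.
- jar_b: Green glass jar, 72 mm across, 90 mm high; stays where it is, standing. Origin: centre of its underside.
- jar: Amber jar, 72 mm across, 90 mm high; stays where it is, standing. Origin: centre of its underside.
- bowl: White bowl, 110 mm across, 45 mm high; stays where it is, standing. Origin: centre of its underside.
There are look-alikes about, which are no part of the job. What is shaped like the wheel_green but pink is not meant.

How it is judged:
On the way:
1. the block stands on the guide's bed between jaw and pad and the jaw presses it against the pad: pad in by 3 to 8.5 mm (value of joint pad between 0.003 and 0.0085 m and value of joint jaw above 0.051 m and x of block in the frame of bed between -0.02 and 0.02 m and y of block in the frame of bed between -0.03 and 0.03 m and z of block in the frame of bed below 0.006 m and angle between block's own z axis and vertical below 0.1 rad), for 0.3 s.
At the end, for the whole second after the job is handed in: Every wheel present lies on the deck on the shaft of its colour (centre within 5 mm, underside within 4 mm of the deck, level) at rest; the jaw stands at 0.052 to 0.059 m with the pad free again; the block stands upright on the floor of the orange tray, at rest (horizontal distance between wheel_red and seat_red below 0.005 m and z of wheel_red in the frame of seat_red below 0.004 m and angle between each of wheel_red, wheel_green, wheel_blue's own z axis and vertical below 0.08 rad and linear speed of each of wheel_red, wheel_green, wheel_blue, block below 0.02 m/s and horizontal distance between wheel_green and seat_green below 0.005 m and z of wheel_green in the frame of seat_green below 0.004 m and horizontal distance between wheel_blue and seat_blue below 0.005 m and z of wheel_blue in the frame of seat_blue below 0.004 m and value of joint jaw between 0.052 and 0.059 m and value of joint pad below 0.002 m and x of block in the frame of tray between -0.07 and 0.07 m and y of block in the frame of tray between -0.06 and 0.06 m and z of block in the frame of tray below 0.012 m and angle between block's own z axis and vertical below 0.2 rad); the robot touches nothing.
It fails at once if jar_b tipped or shifted by more than 60 mm (angle between jar_b's own z axis and vertical above 0.5 rad or distance of jar_b from where it was at the start of the episode above 0.06 m).
It fails at once if jar tipped or shifted by more than 60 mm (angle between jar's own z axis and vertical above 0.5 rad or distance of jar from where it was at the start of the episode above 0.06 m).
It fails at once if bowl tipped or shifted by more than 60 mm (angle between bowl's own z axis and vertical above 0.5 rad or distance of bowl from where it was at the start of the episode above 0.06 m).
Of wheel_red, wheel_green, wheel_blue only 2 to 3 are there at a start; the rules pass over those that are not, and their reading is None.
At some moment in a run one of wheel_red, wheel_green, wheel_blue, block may be knocked a few centimetres aside while the robot is not near it.
Once in a run the grip may slacken for a moment while it holds something.
It also fails if it takes over 210 s, if anything falls off the work surface, if the arm or the gripper's body presses on something with over 40 N, if the wrist force passes 120 N, or if a joint passes its speed limit or range.

## Robot

A 7-joint arm with a two-finger parallel gripper is mounted at the origin on the work surface. World frame = base frame: x ahead of the robot, y to its left, z up, the work surface at z = 0. Lengths are in m, angles in rad, forces in N, time in s.
With the tool pointing down it reaches from about 0.4 to 0.85 m from the base axis. Payload 4.5 kg.
Tool frame: the origin (TCP) lies midway between the tips of the shut fingers; the grasp point (between the pads) lies 19 mm behind it; z points along the fingers, y is the direction in which the jaws open and shut (so a half turn about z gives the same grasp; the last joint's range is limited). The gripper opens to 88 mm and grips with 3 to 60 N. Pads are 18 mm wide; open, the fingers measure 123 mm over their backs; the gripper's body (75 mm by 187 mm) begins 45 mm behind the grasp point.
Start: joints at [-1.154, 0.689, -0.195, 1.565, 0.157, 0.902, -0.215], TCP at [0.233, 0.58, 0.239] pointing down, gripper open.
Joint ranges: [-3.01, 3.01], [-0.46, 2.08], [-1.47, 1.51], [0.13, 2.56], [-1, 4.14], [0.04, 2.09], [-2.66, 2.66]. Speed limits (rad/s): [2.57, 2.57, 3.14, 3.14, 3.14, 3.14, 3.14].

## Interface

Orientations are given as a unit quaternion [x, y, z, w].
In Python, from plant import r gives the robot as it stands. The module is installed in compiled form; this text tells all that it offers.
- The arm moves only by the shell command python3 -m jog 'ROWS' [FORCE]. ROWS is JSON, a list of rows, each an object with "translation": the shift along the tool's x, y, z in units of 40 mm (1.0 is 40 mm), a list of three; "twist": the turn about the tool's z in units of 6 degrees (1.0 is 6 degrees); "claw": the opening in per cent of the stroke, from 0 (shut) to 100 (fully open). A call has 1 to 20 rows; each row shifts and turns the commanded pose from where the row before left it, along the tool's axes as they then stand; what a row does not reach is not made up. A row lasts 1/12 s, in which the tool goes at most 41.7 mm and 7.16 degrees, less where a joint would pass 70% of its speed; a pose out of reach is approached as far as the arm can. A call is refused whole if a number of a shift passes 1 or a number of a turn 1, either way. A call with a gripper value outside its range is refused whole. The fingers move at their own pace and stop on an object; FORCE is the grip in N (left out, the last holds). Time passes only in rows, so rows that do not move let the fingers close. It gives the time, the measured TCP pose, the force and the opening at its end, in the units of the state.
- r.get_state(): the state, without advancing time (a new reading comes with each control period).
- r.snapshot(name): name is "scene" or "top" or "wrist"; returns a dict with "img" (480x640x3 uint8, red, green, blue), "fx", "fy", "cx", "cy" (pixels), "origin" and "rotation" of the camera in the world; the wrist camera has in their place "T_tool_cam" (4x4, takes a point from camera to tool coordinates, whose origin is the TCP and whose axes are the flange's). Camera axes: x right, y up, looking along -z (the intrinsics and any distortion apply to the point x, -y, -z); pixel columns grow to the right and rows downward; lengths in m; the calibration is good to about 2 mm. A picture is of the moment at which its call begins: read the wrist's pose just before it. There is no depth.
- r.finish_job(): hands the job in, once; it reports no verdict.
Trained networks look in the newest picture that a camera, given by its name, has taken for a name from the list of things; names that differ only in an ending like _2 or _b are one class to them, and where a whole thing is asked for, a point or a joint stands for the part that bears it (a point fixed in the world has none). Each returns a list of dicts, best first, with "confidence" (0 to 1); they miss things now and then, are a little off and sometimes report something else, mostly with a low value. They report only what shows in the picture. A call takes as long as a camera call. They do not tell look-alikes from the thing itself.
- r.spot_in(label, camera): "rect" ([left, top, right, bottom] in pixels, round what is visible of it).
- r.spot_point(label, camera): "location" ([row, column] in pixels: a listed point, or the origin of a listed thing).
The state is a dict: "clock": time; "q": joint angles; "qd": joint speeds; "joint_torque": joint torques, N m; "tool_pos": TCP position; "eef_rot": TCP orientation; "contact_force": force on the tool from outside, world axes, zero at the start; "moment": the same for the moment, N m; "opening": opening from 0.0 (shut) to 1.0 (fully open).
Only numpy, scipy, OpenCV 4.12 (cv2) and the standard library are available. Lean on these libraries where they do the work, as an engineer would, in place of code of your own. Each camera call takes 0.05 s, during which the arm holds its last target. There are 200 camera calls.

## Working session

There is one attempt and no reset: what is moved stays moved. The work goes in short steps, Python scripts to look and compute and a shell command to move; the robot and the scene stay as the last step left them, time stands still between calls to the robot, and variables do not carry over. Pictures are saved under pics/ and viewed, about 12 in all and at most 16, crops included, and the job is handed in when it is done.

```bash
mkdir -p pics; cat > h.py <<'E'
from plant import r
import numpy as np, cv2
from scipy.spatial.transform import Rotation as R
def snap(n,save=None):
    s=r.get_state(); d=r.snapshot(n)
    if 'T_tool_cam' in d:
        T=np.eye(4);T[:3,:3]=R.from_quat(s['eef_rot']).as_matrix();T[:3,3]=s['tool_pos']
        W=T@np.array(d['T_tool_cam']);d['origin']=W[:3,3];d['rotation']=W[:3,:3]
    if save: cv2.imwrite('pics/'+save,d['img'][:,:,::-1])
    return d
def px2w(d,u,v,z):
    D=np.array(d.get('dist',d.get('distortion',[0,0,0,0,0])),float)
    K=np.array([[d['fx'],0,d['cx']],[0,d['fy'],d['cy']],[0,0,1]],float)
    p=cv2.undistortPoints(np.array([[[u,v]]],float),K,D)[0,0]
    o=np.array(d['origin']);w=np.array(d['rotation'])@np.array([p[0],-p[1],-1])
    return o+w*(z-o[2])/w[2]
E
python3 - <<'E'
from h import *
print(r.get_state())
for n in('scene','top','wrist'):
    d=snap(n,n+'0.png'); print(n,{k:(np.round(v,3).tolist() if not isinstance(v,str) else v) for k,v in d.items() if k!='img'})
    if n=='wrist':continue
    for l in ['wheel_red','wheel_green','wheel_blue','seat_red','seat_green','seat_blue','deck','guide','bed','jaw_tab','block','tray','jar_b','jar','bowl']:
        for f in (r.spot_point,):
            o=f(l,n)
            print(l,[(np.round(x['location'],1).tolist(),round(x['confidence'],2),np.round(px2w(d,x['location'][1],x['location'][0],0.02 if 'seat' in l else 0.056 if 'tab' in l else 0.01 if l=='bed' else 0)[:2],3).tolist()) for x in o[:3]])
E
```

```text
{'clock': 0.0, 'q': array([-1.15422443,  0.68999825, -0.19449988,  1.56634823,  0.15731053,
        0.90245867, -0.21508143]), 'qd': array([ 6.61207098e-04, -2.72315219e-04, -1.88261336e-05,  3.55670374e-04,
       -9.01766315e-04, -1.57158835e-03,  1.23087205e-03]), 'joint_torque': array([-4.80202671e-04, -5.27578318e+01, -1.26729213e+00, -1.53432173e+01,
       -5.26104087e-02,  6.38855170e-03,  1.61770677e-04]), 'tool_pos': array([0.23325336, 0.57916927, 0.23789964]), 'eef_rot': array([ 1.90170976e-01,  9.81750565e-01, -9.04600668e-04, -1.02738853e-04]), 'contact_force': array([-3.92459564e-01, -3.45928762e-04,  1.27687108e-01]), 'moment': array([-0.00991215, -0.00021396, -0.04711771]), 'opening': 0.9973480885434806}
scene {'fx': 478.499, 'fy': 478.499, 'cx': 309.069, 'cy': 248.347, 'origin': [0.975, 0.287, 0.939], 'rotation': [0.126, 0.248, 0.857, 0.435]}Traceback (most recent call last):
  File "<stdin>", line 9, in <module>
  File "h.py", line 15, in px2w
    o=np.array(d['origin']);w=np.array(d['rotation'])@np.array([p[0],-p[1],-1])
                              ~~~~~~~~~~~~~~~~~~~~~~~^~~~~~~~~~~~~~~~~~~~~~~~~~
ValueError: matmul: Input operand 1 has a mismatch in its core dimension 0, with gufunc signature (n?,k),(k,m?)->(n?,m?) (size 3 is different from 4)
```

Rotation is a quaternion.

```bash
sed -i "s/    if save: cv2/    q=np.array(d['rotation']); d['rotation']=R.from_quat(q).as_matrix() if q.shape==(4,) else q\n    if save: cv2/" h.py
cat > loc.py <<'E'
from h import *
L=['wheel_red','wheel_green','wheel_blue','seat_red','seat_green','seat_blue','deck','guide','bed','jaw_tab','block','tray','jar','bowl']
def loc(d,n,labels=L,k=3):
    for l in labels:
        o=r.spot_point(l,n); z=0.02 if 'seat' in l else 0.056 if 'tab' in l else 0.01 if l=='bed' else 0
        print(l,[(np.round(x['location']).astype(int).tolist(),round(x['confidence'],2),np.round(px2w(d,x['location'][1],x['location'][0],z)[:2],3).tolist()) for x in o[:k]])
E
python3 - <<'E'
from loc import *
for n in('scene','top'):
    d=snap(n,n+'0.png'); print(n,d.keys(),d['fx'],d['cx'],d['cy'],d['origin'],d['rotation'].round(3).tolist()); loc(d,n)
d=snap('wrist','wrist0.png');print(d['T_tool_cam'],d['fx'])
E
```

```text
scene dict_keys(['img', 'fx', 'fy', 'cx', 'cy', 'origin', 'rotation']) 478.49866124278986 309.069364206826 248.34744589611486 [0.97517021 0.28689137 0.93866085] [[-0.591, -0.683, 0.431], [0.807, -0.499, 0.315], [-0.0, 0.534, 0.846]]
wheel_red [([260, 358], 0.8, [0.458, 0.046]), ([294, 300], 0.43, [0.606, -0.01])]
wheel_green [([282, 513], 0.89, [0.3, 0.355]), ([287, 414], 0.64, [0.442, 0.184]), ([321, 336], 0.46, [0.61, 0.092])]
wheel_blue []
seat_red [([261, 263], 0.65, [0.595, -0.118]), ([258, 360], 0.51, [0.462, 0.053]), ([422, 380], 0.36, [0.737, 0.274])]
seat_green [([324, 339], 0.83, [0.62, 0.104])]
seat_blue [([293, 300], 0.86, [0.611, -0.004])]
deck []
guide [([204, 225], 0.74, [0.516, -0.306]), ([422, 377], 0.49, [0.734, 0.27])]
bed [([421, 378], 0.56, [0.735, 0.27]), ([289, 415], 0.42, [0.452, 0.189])]
jaw_tab [([173, 231], 0.58, [0.464, -0.322]), ([215, 212], 0.18, [0.584, -0.273])]
block [([215, 297], 0.76, [0.437, -0.142])]
tray [([361, 521], 0.98, [0.461, 0.44])]
jar [([280, 185], 0.91, [0.729, -0.236]), ([423, 381], 0.66, [0.731, 0.276])]
bowl [([183, 152], 0.9, [0.575
[... 720 characters left out ...]
6, 0.042])]
bed [([214, 432], 0.88, [0.573, -0.305]), ([232, 431], 0.41, [0.529, -0.3])]
jaw_tab [([255, 441], 0.95, [0.474, -0.313])]
block [([264, 363], 0.62, [0.456, -0.138])]
tray [([256, 121], 0.87, [0.485, 0.436])]
jar [([148, 402], 0.73, [0.735, -0.238]), ([148, 190], 0.67, [0.743, 0.271]), ([195, 261], 0.44, [0.626, 0.103])]
bowl [([212, 511], 0.98, [0.575, -0.495]), ([150, 188], 0.42, [0.737, 0.277])]
[[-3.92590951e-04  9.59141071e-01  2.82927996e-01  7.43644184e-02]
 [ 9.99999891e-01  3.05370694e-04  3.52377053e-04  9.17243335e-04]
 [ 2.51581385e-04  2.82928104e-01 -9.59141087e-01 -1.45744281e-01]
 [ 0.00000000e+00  0.00000000e+00  0.00000000e+00  1.00000000e+00]] 355.8947880132234
```

View pics/top0.png

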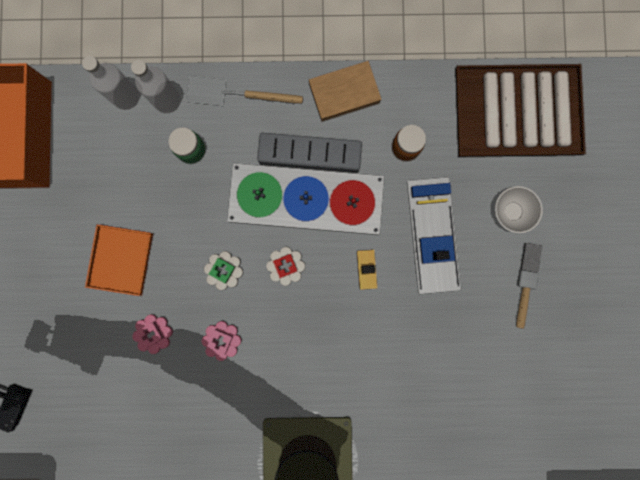

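View pics/scene0.png

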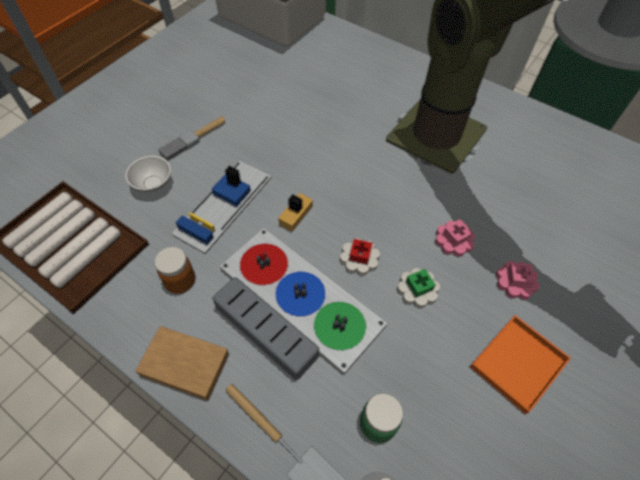

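```bash
cat >> h.py <<'E'
def go(x,y,z,yaw=None,s=None):
    """rows for target TCP; yaw = world angle (deg) of tool y mod 180. twist first, then shift."""
    s=s or r.get_state(); M=R.from_quat(s['eef_rot']).as_matrix()
    c=np.degrees(np.arctan2(M[1,1],M[0,1])); t=0 if yaw is None else (yaw-c+90)%180-90
    M2=R.from_euler('z',t,degrees=True).as_matrix()@M
    d=M2.T@(np.array([x,y,z])-s['tool_pos'])/0.04
    n=max(1,int(np.ceil(np.abs(d).max())))
    print('cur yaw %.1f q7 %.2f pos %s | twist total %.3f | shift total %s  n=%d per-row %s'%(c,s['q'][6],np.round(s['tool_pos'],4),-t/6,d.round(3),n,(d/n).round(3)), 'tilt',M[:,2].round(3))
E
python3 -c "
from h import *
go(.44,.12,.26,90)"
```

```text
cur yaw 68.1 q7 -0.22 pos [0.2334 0.5798 0.2387] | twist total -3.655 | shift total [ -5.164 -11.495  -0.532]  n=12 per-row [-0.43  -0.958 -0.044] tilt [-0.  0. -1.]
```

```bash
python3 -m jog '[{"translation":[0,0,0],"twist":-0.914,"claw":100},{"translation":[0,0,0],"twist":-0.914,"claw":100},{"translation":[0,0,0],"twist":-0.914,"claw":100},{"translation":[0,0,0],"twist":-0.914,"claw":100},{"translation":[-0.43,-0.958,-0.044],"twist":0,"claw":100},{"translation":[-0.43,-0.958,-0.044],"twist":0,"claw":100},{"translation":[-0.43,-0.958,-0.044],"twist":0,"claw":100},{"translation":[-0.43,-0.958,-0.044],"twist":0,"claw":100},{"translation":[-0.43,-0.958,-0.044],"twist":0,"claw":100},{"translation":[-0.43,-0.958,-0.044],"twist":0,"claw":100},{"translation":[-0.43,-0.958,-0.044],"twist":0,"claw":100},{"translation":[-0.43,-0.958,-0.044],"twist":0,"claw":100},{"translation":[-0.43,-0.958,-0.044],"twist":0,"claw":100},{"translation":[-0.43,-0.958,-0.044],"twist":0,"claw":100},{"translation":[-0.43,-0.958,-0.044],"twist":0,"claw":100},{"translation":[-0.43,-0.958,-0.044],"twist":0,"claw":100},{"translation":[0,0,0],"twist":0,"claw":100},{"translation":[0,0,0],"twist":0,"claw":100}]' 40
python3 - <<'E'
from loc import *
d=snap('wrist','w1.png'); np.save('w1.npy',d,allow_pickle=True); loc(d,'wrist',k=2); go(.44,.12,.26,90)
E
```

```text
clock: 3.15
tool_pos: [0.4391, 0.1211, 0.2597]
eef_rot: [0.004, 1.0, -0.0, 0.0]
contact_force: [0.3, 0.9, 0.3]
opening: 1.001
wheel_red [([217, 259], 0.73, [0.453, 0.047])]
wheel_green [([70, 548], 0.82, [0.299, 0.357]), ([207, 385], 0.77, [0.442, 0.194])]
wheel_blue [([211, 92], 0.29, [0.444, -0.146])]
seat_red [([342, 133], 0.93, [0.604, -0.113])]
seat_green [([354, 313], 0.88, [0.622, 0.108])]
seat_blue [([347, 225], 0.7, [0.611, -0.0])]
deck []
guide []
bed []
jaw_tab [([209, 385], 0.71, [0.433, 0.184])]
block [([210, 93], 0.7, [0.443, -0.144])]
tray []
jar [([419, 430], 0.98, [0.741, 0.268])]
bowl []
cur yaw 90.0 q7 0.92 pos [0.438  0.1241 0.2596] | twist total 0.002 | shift total [-0.049 -0.102 -0.009]  n=1 per-row [-0.049 -0.102 -0.009] tilt [-0.  0. -1.]
```

View pics/w1.png

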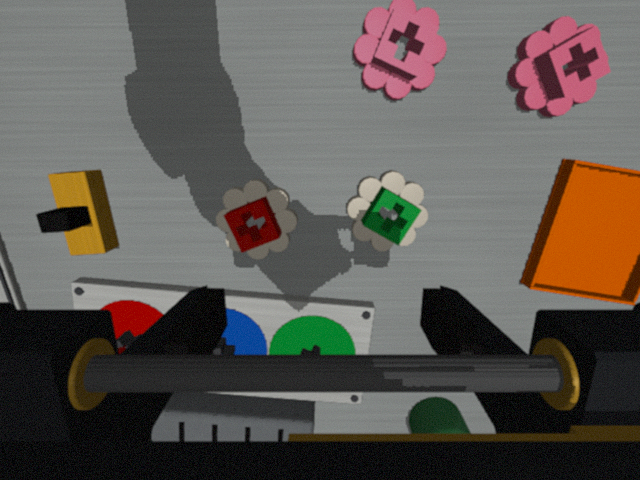

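```bash
python3 -m jog '[{"translation":[-0.85,-0.6,0],"twist":0,"claw":100},{"translation":[-0.85,-0.6,0],"twist":0,"claw":100},{"translation":[-0.85,-0.6,0],"twist":0,"claw":100},{"translation":[-0.85,-0.6,0],"twist":0,"claw":100},{"translation":[-0.85,-0.6,0],"twist":0,"claw":100},{"translation":[-0.85,-0.6,0],"twist":0,"claw":100},{"translation":[-0.85,-0.6,0],"twist":0,"claw":100},{"translation":[-0.85,-0.6,0],"twist":0,"claw":100},{"translation":[0,0,0],"twist":0,"claw":100},{"translation":[0,0,0],"twist":0,"claw":100},{"translation":[0,0,0],"twist":0,"claw":100},{"translation":[0,0,0],"twist":0,"claw":100}]'
cat >> h.py <<'E'
def rect(d,x0,x1,y0,y1,z,s=0.0005):
    """rectified patch on plane z: row = (x1-x)/s (up=+x), col=(y1-y)/s (left=+y)"""
    w=int((y1-y0)/s);h=int((x1-x0)/s)
    C=np.array([[x1,y1,z],[x1,y0,z],[x0,y0,z],[x0,y1,z]])
    p=(C-d['origin'])@d['rotation']
    uv=np.stack([d['cx']+d['fx']*p[:,0]/-p[:,2], d['cy']-d['fy']*p[:,1]/-p[:,2]],1).astype(np.float32)
    H=cv2.getPerspectiveTransform(uv,np.float32([[0,0],[w,0],[w,h],[0,h]]))
    return cv2.warpPerspective(d['img'],H,(w,h),flags=cv2.INTER_CUBIC)
E
python3 - <<'E'
from loc import *
d=snap('wrist','w2.png'); np.save('w2.npy',d,allow_pickle=True); loc(d,'wrist',k=2); go(.7,-.07,.26,90)
e=np.load('w1.npy',allow_pickle=True).item()
a=[cv2.resize(rect(D,cx-.05,cx+.05,cy-.05,cy+.05,.045),(380,280)) for D,cx,cy in((d,.604,-.113),(d,.62,.105))]
b=[rect(D,cx-.05,cx+.05,cy-.05,cy+.05,.045) for D,cx,cy in((d,.604,-.113),(d,.62,.105),(e,.456,.046),(e,.442,.188))]
im=np.vstack([np.hstack(b[:2]),np.hstack(b[2:])]); im=cv2.resize(im,(600,600))
cv2.imwrite('pics/r2.png',im[:,:,::-1])
E
```

```text
clock: 4.9
tool_pos: [0.709, -0.0662, 0.2597]
eef_rot: [-0.001, 1.0, 0.001, -0.001]
contact_force: [0.1, 0.4, -0.1]
opening: 0.994
wheel_red []
wheel_green []
wheel_blue []
seat_red [([102, 274], 0.83, [0.6, -0.115])]
seat_green [([127, 490], 0.81, [0.624, 0.107])]
seat_blue [([114, 386], 0.91, [0.611, -0.0])]
deck []
guide [([19, 81], 0.94, [0.521, -0.307])]
bed [([64, 91], 0.83, [0.563, -0.299])]
jaw_tab []
block []
tray []
jar [([231, 606], 0.91, [0.739, 0.269]), ([229, 170], 0.74, [0.737, -0.244])]
bowl []
cur yaw 90.0 q7 1.40 pos [ 0.71   -0.068   0.2596] | twist total 0.000 | shift total [ 0.251 -0.051 -0.011]  n=1 per-row [ 0.251 -0.051 -0.011] tilt [-0.  0. -1.]Traceback (most recent call last):
  File "<stdin>", line 6, in <module>
    return _nx.concatenate(arrs, 0, dtype=dtype, casting=casting)
           ~~~~~~~~~~~~~~~^^^^^^^^^^^^^^^^^^^^^^^^^^^^^^^^^^^^^^^
ValueError: all the input array dimensions except for the concatenation axis must match exactly, but along dimension 1, the array at index 0 has size 400 and the array at index 1 has size 399
```

View pics/w2.png

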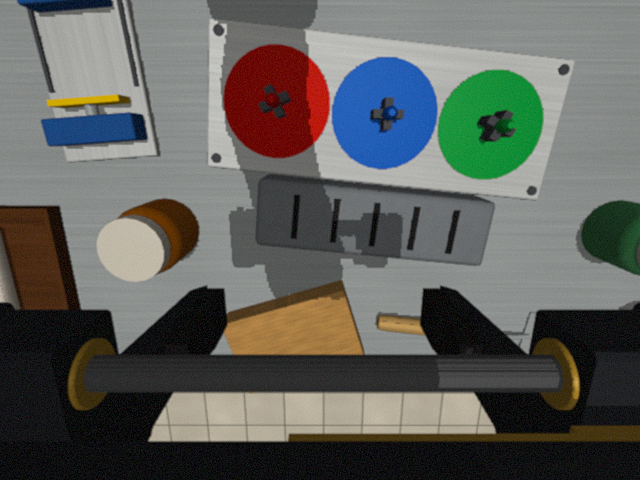

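```bash
python3 - <<'E'
from h import *
d=np.load('w2.npy',allow_pickle=True).item();e=np.load('w1.npy',allow_pickle=True).item()
hs={'red':[(0,8),(172,180)],'green':[(50,80)],'blue':[(100,125)]}
def mask(im,c,S=120):
    h=cv2.cvtColor(im,cv2.COLOR_RGB2HSV); m=np.zeros(h.shape[:2],np.uint8)
    for a,b in hs[c]: m|=cv2.inRange(h,(a,S,30),(b,255,255))
    return m
for c,x,y in(('red',.604,-.113),('blue',.611,0),('green',.622,.106)):
    im=rect(d,x-.07,x+.07,y-.07,y+.07,.02); m=mask(im,c)
    k=max(cv2.findContours(m,cv2.RETR_EXTERNAL,cv2.CHAIN_APPROX_NONE)[0],key=cv2.contourArea)
    f=cv2.fitEllipse(cv2.convexHull(k)); print(c,'ring',x+.07-f[0][1]*.0005,y+.07-f[0][0]*.0005,np.array(f[1])*.5)
for c,x,y in(('red',.456,.046),('green',.442,.188)):
    im=rect(e,x-.05,x+.05,y-.05,y+.05,.045); m=mask(im,c)
    k=max(cv2.findContours(m,cv2.RETR_EXTERNAL,cv2.CHAIN_APPROX_NONE)[0],key=cv2.contourArea)
    f=cv2.minAreaRect(k); print(c,'hub',x+.05-f[0][1]*.0005,y+.05-f[0][0]*.0005,np.array(f[1])*.5,f[2])
b=[cv2.resize(rect(D,cx-.05,cx+.05,cy-.05,cy+.05,.045),(300,300)) for D,cx,cy in((d,.604,-.113),(d,.62,.105),(e,.456,.046),(e,.442,.188))]
b[0]=np.clip(b[0]*1.8,0,255).astype(np.uint8)
cv2.imwrite('pics/r2.png',np.vstack([np.hstack(b[:2]),np.hstack(b[2:])])[:,:,::-1])
E
```

```text
red ring 0.6009236755371093 -0.11225604248046875 [106.78835297 107.14170074]
blue ring 0.6115862121582032 -0.0026833038330078135 [106.9355545 107.0423584]
green ring 0.6227167434692382 0.10679367065429686 [106.33881378 106.6762619 ]
red hub 0.45098458099365235 0.04939678192138672 [45.66822815 49.52569199] 68.74949645996094
green hub 0.44285642623901367 0.1909640884399414 [48.06483459 43.29946899] 29.953611373901367
```

View pics/r2.png

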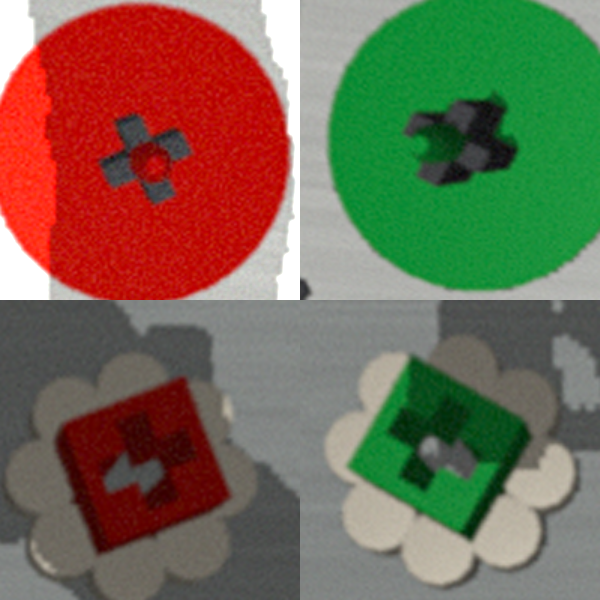

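```bash
python3 -c "
from h import *
go(.452,.047,.13,111)"
```

```text
cur yaw 90.0 q7 1.40 pos [ 0.71   -0.068   0.2596] | twist total -3.500 | shift total [4.992 4.995 3.24 ]  n=5 per-row [0.998 0.999 0.648] tilt [-0.  0. -1.]
```

```bash
sed -i 's/np.abs(d).max()/np.linalg.norm(d)*1.05/' h.py
python3 -m jog '[{"translation":[0,0,0],"twist":-0.875,"claw":100},{"translation":[0,0,0],"twist":-0.875,"claw":100},{"translation":[0,0,0],"twist":-0.875,"claw":100},{"translation":[0,0,0],"twist":-0.875,"claw":90},{"translation":[0.555,0.555,0.36],"twist":0,"claw":80},{"translation":[0.555,0.555,0.36],"twist":0,"claw":80},{"translation":[0.555,0.555,0.36],"twist":0,"claw":80},{"translation":[0.555,0.555,0.36],"twist":0,"claw":80},{"translation":[0.555,0.555,0.36],"twist":0,"claw":80},{"translation":[0.555,0.555,0.36],"twist":0,"claw":80},{"translation":[0.555,0.555,0.36],"twist":0,"claw":80},{"translation":[0.555,0.555,0.36],"twist":0,"claw":80},{"translation":[0.555,0.555,0.36],"twist":0,"claw":80},{"translation":[0,0,0],"twist":0,"claw":80},{"translation":[0,0,0],"twist":0,"claw":80},{"translation":[0,0,0],"twist":0,"claw":80},{"translation":[0,0,0],"twist":0,"claw":80}]'
cat >> h.py <<'E'
hs={'red':[(0,8),(172,180)],'green':[(50,80)],'blue':[(100,125)],'yellow':[(18,30)]}
def mask(im,c,S=120,V=30):
    h=cv2.cvtColor(im,cv2.COLOR_RGB2HSV); m=np.zeros(h.shape[:2],np.uint8)
    for a,b in hs[c]: m|=cv2.inRange(h,(a,S,V),(b,255,255))
    return m
def blob(d,c,x,y,z,w=.05,**k):
    im=rect(d,x-w,x+w,y-w,y+w,z); m=mask(im,c,**k)
    c=cv2.findContours(m,cv2.RETR_EXTERNAL,cv2.CHAIN_APPROX_NONE)[0]
    if not c: return None
    f=cv2.minAreaRect(max(c,key=cv2.contourArea))
    # image angle -> world: col=-y,row=-x ; edge yaw mod 90 = -angle
    return round(x+w-f[0][1]*.0005,4),round(y+w-f[0][0]*.0005,4),np.round(np.array(f[1])*.5,1),round(-f[2]%90,1)
E
python3 - <<'E'
from h import *
d=snap('wrist','w3.png'); print(blob(d,'red',.452,.047,.045)); go(.452,.047,.13,111); print(r.get_state()['q'].round(2))
cv2.imwrite('pics/w3c.png',rect(d,.40,.50,0,.10,.045,.00025)[:,:,::-1])
E
```

```text
clock: 7.07
tool_pos: [0.4541, 0.0467, 0.1305]
eef_rot: [-0.181, 0.983, -0.0, 0.002]
contact_force: [0.7, -0.7, 0.1]
opening: 0.797
(0.4504, 0.0459, array([49.1, 43.9]), 21.3)
cur yaw 110.9 q7 1.20 pos [0.4539 0.0466 0.1305] | twist total -0.018 | shift total [0.041 0.027 0.012]  n=1 per-row [0.041 0.027 0.012] tilt [ 0.003  0.001 -1.   ]
[-0.03  0.68 -0.28  2.16  0.52  0.36  1.2 ]
```

View pics/w3.png

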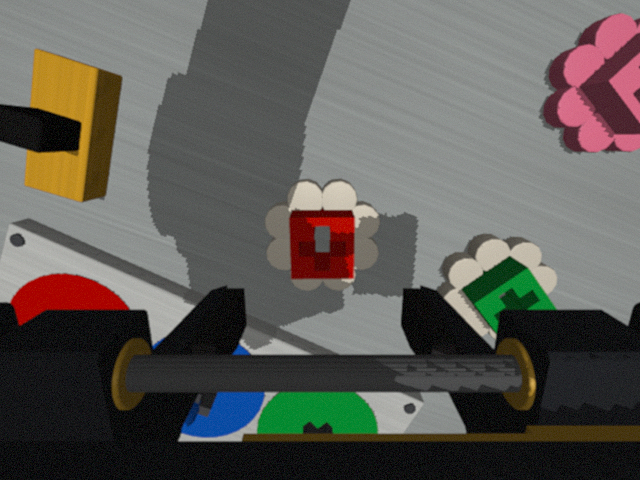

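```bash

python3 -m jog '[{"translation":[0.03,0,0.68],"twist":0,"claw":80},{"translation":[0,0,0.68],"twist":0,"claw":80},{"translation":[0,0,0.68],"twist":0,"claw":80},{"translation":[0,0,0.66],"twist":0,"claw":80},{"translation":[0,0,0],"twist":0,"claw":80},{"translation":[0,0,0],"twist":0,"claw":80},{"translation":[0,0,0],"twist":0,"claw":20},{"translation":[0,0,0],"twist":0,"claw":20},{"translation":[0,0,0],"twist":0,"claw":20},{"translation":[0,0,0],"twist":0,"claw":20},{"translation":[0,0,0],"twist":0,"claw":20},{"translation":[0,0,0],"twist":0,"claw":20},{"translation":[0,0,0],"twist":0,"claw":20},{"translation":[0,0,0],"twist":0,"claw":20}]' 40
python3 -c "
from h import *
go(.60,-.112,.16,111)"
```

```text
clock: 8.28
tool_pos: [0.4528, 0.0463, 0.0253]
eef_rot: [-0.182, 0.983, -0.0, 0.0]
contact_force: [-0.5, -1.9, 8.2]
opening: 0.494
cur yaw 111.0 q7 0.94 pos [0.4528 0.0463 0.0253] | twist total -0.006 | shift total [-2.017 -5.016 -3.363]  n=7 per-row [-0.288 -0.717 -0.48 ] tilt [ 0.001 -0.    -1.   ]
```

```bash

python3 -m jog '[{"translation":[0,0,-0.6],"twist":0,"claw":20},{"translation":[0,0,-0.9],"twist":0,"claw":20},{"translation":[0,0,-0.9],"twist":0,"claw":20},{"translation":[0,0,-0.9],"twist":0,"claw":20},{"translation":[-0.5,-0.71,0],"twist":0,"claw":20},{"translation":[-0.5,-0.71,0],"twist":0,"claw":20},{"translation":[-0.5,-0.71,0],"twist":0,"claw":20},{"translation":[-0.5,-0.71,0],"twist":0,"claw":20},{"translation":[-0.5,-0.71,0],"twist":0,"claw":20},{"translation":[-0.5,-0.71,0],"twist":0,"claw":20},{"translation":[-0.5,-0.71,0],"twist":0,"claw":20},{"translation":[0,0,0],"twist":0,"claw":20},{"translation":[0,0,0],"twist":0,"claw":20},{"translation":[0,0,0],"twist":0,"claw":20},{"translation":[0,0,0],"twist":0,"claw":20}]' 40
cat >> h.py <<'E'
def ring(d,c,x,y):
    im=rect(d,x-.07,x+.07,y-.07,y+.07,.02); m=mask(im,c)
    k=max(cv2.findContours(m,cv2.RETR_EXTERNAL,cv2.CHAIN_APPROX_NONE)[0],key=cv2.contourArea)
    f=cv2.fitEllipse(cv2.convexHull(k)); return round(x+.07-f[0][1]*.0005,4),round(y+.07-f[0][0]*.0005,4),np.array(f[1])*.5
def star(d,x,y,z=.045,w=.02):
    "yaw mod 90 and shift of star: correlate a cross template with dark pixels on the rib-top plane"
    im=rect(d,x-w,x+w,y-w,y+w,z,.0002); h=cv2.cvtColor(im,cv2.COLOR_RGB2HSV)
    g=((h[:,:,1]<110)).astype(np.float32); best=[]
    n=160
    X,Y=np.meshgrid(np.arange(n)-79.5,np.arange(n)-79.5); X=X*.2;Y=Y*.2
    for a in range(-45,45):
        t=np.radians(a); u=X*np.cos(t)-Y*np.sin(t); v=X*np.sin(t)+Y*np.cos(t)
        cr=((abs(u)<4)&(abs(v)<14.5))|((abs(v)<4)&(abs(u)<14.5)); core=np.hypot(X,Y)<8
        T=np.where(core,0,np.where(cr,1.,-1.)).astype(np.float32)
        R_=cv2.matchTemplate(np.pad(g,60)*1.0,T,cv2.TM_CCORR); _,m,_,p=cv2.minMaxLoc(R_)
        best.append((m,a,p))
    m,a,p=max(best); col=p[0]-60+80; row=p[1]-60+80
    return dict(score=m,yaw=a,x=round(x+w-row*.0002,4),y=round(y+w-col*.0002,4)),im
E
python3 - <<'E'
from h import *
d=snap('wrist','w4.png'); print(ring(d,'red',.601,-.112)); s,im=star(d,.601,-.112); print(s); go(.601,-.112,.16)
e=np.load('w2.npy',allow_pickle=True).item(); print(star(e,.601,-.112)[0], star(e,.6227,.1068)[0])
im2=cv2.resize(star(e,.6227,.1068)[1],(400,400)); cv2.imwrite('pics/s4.png',np.hstack([cv2.resize(im,(400,400)),im2])[:,:,::-1])
E
```

```text
clock: 9.53
tool_pos: [0.6528, -0.0875, 0.1558]
eef_rot: [-0.183, 0.983, 0.001, -0.002]
contact_force: [0.1, 0.5, -3.1]
opening: 0.495
(0.6002, -0.1124, array([105.77657318, 107.68743134]))
{'score': 4849.9990234375, 'yaw': 24, 'x': 0.6002, 'y': -0.1122}
cur yaw 111.1 q7 1.55 pos [ 0.653  -0.0875  0.156 ] | twist total 0.000 | shift total [ 1.433 -0.103 -0.097]  n=2 per-row [ 0.717 -0.051 -0.049] tilt [-0.003  0.    -1.   ]
{'score': 4415.9990234375, 'yaw': 24, 'x': 0.601, 'y': -0.1114} {'score': 912.0, 'yaw': 1, 'x': 0.6123, 'y': 0.1196}
```

View pics/w4.png

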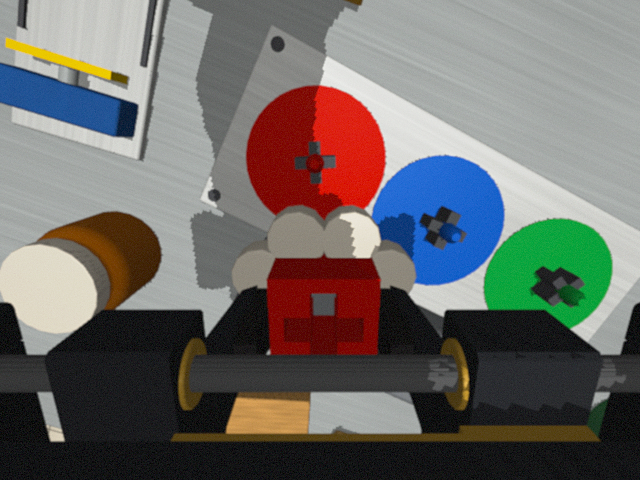

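View pics/s4.png

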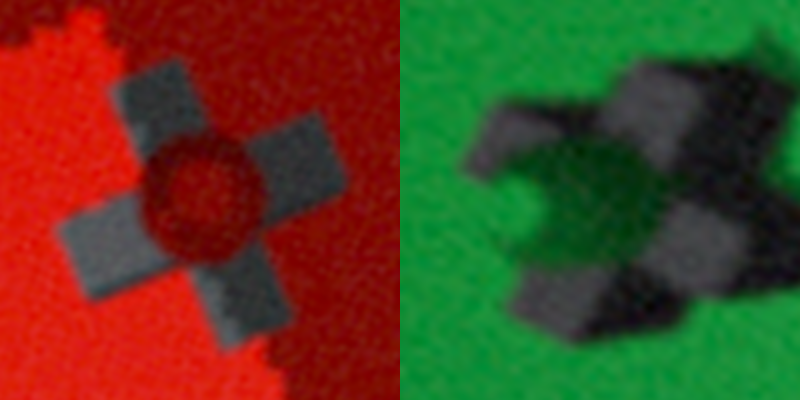

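```bash

python3 -m jog '[{"translation":[0,0,0],"twist":-0.42,"claw":20},{"translation":[0.727,-0.05,0],"twist":0,"claw":20},{"translation":[0.727,-0.05,0],"twist":0,"claw":20},{"translation":[0,0,0.5],"twist":0,"claw":20},{"translation":[0,0,0.5],"twist":0,"claw":20},{"translation":[0,0,0.4],"twist":0,"claw":20},{"translation":[0,0,0],"twist":0,"claw":20},{"translation":[0,0,0],"twist":0,"claw":20},{"translation":[0,0,0],"twist":0,"claw":20},{"translation":[0,0,0],"twist":0,"claw":20},{"translation":[0,0,0],"twist":0,"claw":20}]' 40
python3 -c "
from h import *
go(.6003,-.1123,.045,113.5)"
```

```text
clock: 10.5
tool_pos: [0.6032, -0.1155, 0.1013]
eef_rot: [-0.204, 0.979, -0.0, 0.0]
contact_force: [0.3, -1.1, -2.6]
opening: 0.497
cur yaw 113.5 q7 1.54 pos [ 0.6032 -0.1155  0.1013] | twist total 0.006 | shift total [0.034 0.102 1.406]  n=2 per-row [0.017 0.051 0.703] tilt [ 0.    -0.001 -1.   ]
```

```bash

python3 -m jog '[{"translation":[0.034,0.102,0],"twist":0,"claw":20},{"translation":[0,0,0],"twist":0,"claw":20},{"translation":[0,0,0],"twist":0,"claw":20},{"translation":[0,0,0],"twist":0,"claw":20},{"translation":[0,0,0],"twist":0,"claw":20}]' 40
python3 -c "
from h import *
go(.6003,-.1123,.045,113.5)"
```

```text
clock: 10.92
tool_pos: [0.5996, -0.1126, 0.1001]
eef_rot: [-0.204, 0.979, -0.0, -0.001]
contact_force: [0.0, -0.3, -2.0]
opening: 0.49
cur yaw 113.5 q7 1.53 pos [ 0.5996 -0.1126  0.1001] | twist total 0.003 | shift total [-0.022 -0.002  1.378]  n=2 per-row [-0.011 -0.001  0.689] tilt [-0.002 -0.001 -1.   ]
```

Good. Descend gently onto the pilot, then ribs.

```bash

python3 -m jog '[{"translation":[-0.02,0,0.2],"twist":0,"claw":20},{"translation":[0,0,0.2],"twist":0,"claw":20},{"translation":[0,0,0.15],"twist":0,"claw":20},{"translation":[0,0,0],"twist":0,"claw":20},{"translation":[0,0,0],"twist":0,"claw":20}]' 40
python3 -m jog '[{"translation":[0,0,0.15],"twist":0,"claw":20},{"translation":[0,0,0.15],"twist":0,"claw":20},{"translation":[0,0,0],"twist":0,"claw":20},{"translation":[0,0,0],"twist":0,"claw":20},{"translation":[0,0,0],"twist":0,"claw":20}]' 40
```

```text
clock: 11.33
tool_pos: [0.5999, -0.1122, 0.0773]
eef_rot: [-0.204, 0.979, 0.0, -0.001]
contact_force: [0.1, -0.8, -2.8]
opening: 0.492
clock: 11.75
tool_pos: [0.6, -0.1126, 0.066]
eef_rot: [-0.204, 0.979, -0.0, -0.001]
contact_force: [0.3, -1.6, -3.0]
opening: 0.5
```

```bash

python3 -m jog '[{"translation":[0,0,0.15],"twist":0,"claw":20},{"translation":[0,0,0.15],"twist":0,"claw":20},{"translation":[0,0,0.15],"twist":0,"claw":20},{"translation":[0,0,0],"twist":0,"claw":20},{"translation":[0,0,0],"twist":0,"claw":20},{"translation":[0,0,0],"twist":0,"claw":20}]' 40
```

```text
clock: 12.25
tool_pos: [0.5999, -0.1127, 0.0478]
eef_rot: [-0.204, 0.979, -0.0, -0.001]
contact_force: [1.1, -1.7, -3.5]
opening: 0.493
```

```bash

python3 -m jog '[{"translation":[0,0,0.1],"twist":0,"claw":20},{"translation":[0,0,0],"twist":0,"claw":20},{"translation":[0,0,0],"twist":0,"claw":20},{"translation":[0,0,0],"twist":0,"claw":20}]' 40
python3 -m jog '[{"translation":[0,0,0],"twist":0,"claw":80},{"translation":[0,0,0],"twist":0,"claw":80},{"translation":[0,0,0],"twist":0,"claw":80},{"translation":[0,0,0],"twist":0,"claw":80},{"translation":[0,0,-0.5],"twist":0,"claw":80},{"translation":[0,0,-0.9],"twist":0,"claw":80},{"translation":[0,0,-0.9],"twist":0,"claw":80},{"translation":[0,0,0],"twist":0,"claw":80},{"translation":[0,0,0],"twist":0,"claw":80},{"translation":[0,0,0],"twist":0,"claw":80}]' 40
python3 - <<'E'
from h import *
d=snap('wrist','w5.png'); print(blob(d,'red',.600,-.1125,.065,.035)); go(.443,.191,.14,61.4)
E
```

```text
clock: 12.58
tool_pos: [0.6006, -0.1123, 0.0452]
eef_rot: [-0.204, 0.979, -0.0, -0.0]
contact_force: [-0.8, -2.4, 5.4]
opening: 0.498
clock: 13.42
tool_pos: [0.5999, -0.1122, 0.1357]
eef_rot: [-0.204, 0.979, -0.0, -0.001]
contact_force: [0.0, -0.7, 0.1]
opening: 0.799
(0.6055, -0.1166, array([62.6, 67.8]), 37.2)
cur yaw 113.5 q7 1.56 pos [ 0.5994 -0.1122  0.135 ] | twist total 8.688 | shift total [ 7.062  4.784 -0.094]  n=9 per-row [ 0.785  0.532 -0.01 ] tilt [-0.004 -0.    -1.   ]
```

View pics/w5.png

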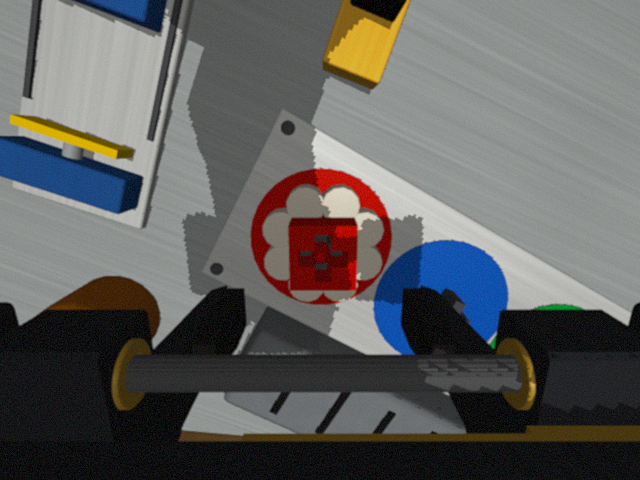

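```bash

python3 -m jog '[{"translation":[0,0,0],"twist":0.869,"claw":80},{"translation":[0,0,0],"twist":0.869,"claw":80},{"translation":[0,0,0],"twist":0.869,"claw":80},{"translation":[0,0,0],"twist":0.869,"claw":80},{"translation":[0,0,0],"twist":0.869,"claw":80},{"translation":[0,0,0],"twist":0.869,"claw":80},{"translation":[0,0,0],"twist":0.869,"claw":80},{"translation":[0,0,0],"twist":0.869,"claw":80},{"translation":[0,0,0],"twist":0.869,"claw":80},{"translation":[0,0,0],"twist":0.869,"claw":80},{"translation":[0.785,0.532,0],"twist":0,"claw":80},{"translation":[0.785,0.532,0],"twist":0,"claw":80},{"translation":[0.785,0.532,0],"twist":0,"claw":80},{"translation":[0.785,0.532,0],"twist":0,"claw":80},{"translation":[0.785,0.532,0],"twist":0,"claw":80},{"translation":[0.785,0.532,0],"twist":0,"claw":80},{"translation":[0.785,0.532,0],"twist":0,"claw":80},{"translation":[0.785,0.532,0],"twist":0,"claw":80},{"translation":[0.785,0.532,0],"twist":0,"claw":80}]' 40
python3 -m jog '[{"translation":[0,0,0],"twist":0,"claw":80},{"translation":[0,0,0],"twist":0,"claw":80},{"translation":[0,0,0],"twist":0,"claw":80},{"translation":[0,0,0],"twist":0,"claw":80}]' 40
python3 - <<'E'
from h import *
d=snap('wrist','w6.png'); print(blob(d,'green',.443,.192,.045)); go(.443,.191,.023,61.4)
E
```

```text
clock: 15.05
tool_pos: [0.4421, 0.1922, 0.135]
eef_rot: [0.247, 0.969, -0.001, -0.002]
contact_force: [0.6, 0.2, 0.1]
opening: 0.798
clock: 15.38
tool_pos: [0.4444, 0.1893, 0.1356]
eef_rot: [0.249, 0.969, -0.001, -0.001]
contact_force: [-0.4, -0.4, 0.4]
opening: 0.802
(0.4422, 0.1951, array([43. , 48.2]), 60.1)
cur yaw 61.2 q7 0.28 pos [0.4445 0.1892 0.1357] | twist total -0.035 | shift total [0.052 0.029 2.818]  n=3 per-row [0.017 0.01  0.939] tilt [-0.002 -0.002 -1.   ]
```

View pics/w6.png

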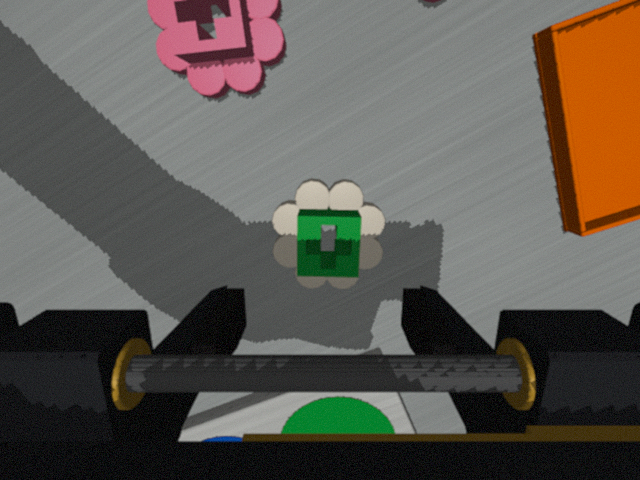

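```bash

python3 -m jog '[{"translation":[0.06,0.1,0.69],"twist":0.13,"claw":80},{"translation":[0,0,0.69],"twist":0,"claw":80},{"translation":[0,0,0.69],"twist":0,"claw":80},{"translation":[0,0,0.69],"twist":0,"claw":80},{"translation":[0,0,0],"twist":0,"claw":80},{"translation":[0,0,0],"twist":0,"claw":80},{"translation":[0,0,0],"twist":0,"claw":20},{"translation":[0,0,0],"twist":0,"claw":20},{"translation":[0,0,0],"twist":0,"claw":20},{"translation":[0,0,0],"twist":0,"claw":20},{"translation":[0,0,0],"twist":0,"claw":20},{"translation":[0,0,0],"twist":0,"claw":20},{"translation":[0,0,0],"twist":0,"claw":20},{"translation":[0,0,0],"twist":0,"claw":20}]' 40
python3 -m jog '[{"translation":[0,0,-0.6],"twist":0,"claw":20},{"translation":[0,0,-0.9],"twist":0,"claw":20},{"translation":[0,0,-0.9],"twist":0,"claw":20},{"translation":[0,0,-0.9],"twist":0,"claw":20},{"translation":[0,0,0],"twist":0,"claw":20},{"translation":[0,0,0],"twist":0,"claw":20}]' 40
python3 -c "
from h import *
go(.678,.078,.155)"
```

```text
clock: 16.6
tool_pos: [0.4438, 0.1954, 0.027]
eef_rot: [0.254, 0.967, -0.001, -0.0]
contact_force: [-1.2, -2.2, 8.0]
opening: 0.495
clock: 17.1
tool_pos: [0.4449, 0.1965, 0.1597]
eef_rot: [0.254, 0.967, 0.001, 0.001]
contact_force: [0.3, 0.2, -2.9]
opening: 0.501
cur yaw 60.6 q7 0.27 pos [0.4449 0.1965 0.1597] | twist total 0.000 | shift total [-6.53   0.282  0.126]  n=7 per-row [-0.933  0.04   0.018] tilt [ 0.003  0.002 -1.   ]
```

```bash

python3 -m jog '[{"translation":[-0.933,0.04,0],"twist":0,"claw":20},{"translation":[-0.933,0.04,0],"twist":0,"claw":20},{"translation":[-0.933,0.04,0],"twist":0,"claw":20},{"translation":[-0.933,0.04,0],"twist":0,"claw":20},{"translation":[-0.933,0.04,0],"twist":0,"claw":20},{"translation":[-0.933,0.04,0],"twist":0,"claw":20},{"translation":[-0.933,0.04,0],"twist":0,"claw":20},{"translation":[0,0,0],"twist":0,"claw":20},{"translation":[0,0,0],"twist":0,"claw":20},{"translation":[0,0,0],"twist":0,"claw":20},{"translation":[0,0,0],"twist":0,"claw":20},{"translation":[0,0,0],"twist":0,"claw":20}]' 40
python3 - <<'E'
from h import *
d=snap('wrist','w7.png'); print(ring(d,'green',.6227,.1068)); s,im=star(d,.6227,.1068); print(s); go(.6227,.1068,.10)
cv2.imwrite('pics/s7.png',np.hstack([cv2.resize(im,(400,400)),cv2.resize(d['img'],(400,400))])[:,:,::-1])
E
```

```text
clock: 18.1
tool_pos: [0.6753, 0.079, 0.1568]
eef_rot: [0.253, 0.968, -0.001, -0.002]
contact_force: [0.5, -0.1, -2.3]
opening: 0.497
(0.6221, 0.107, array([105.74745941, 107.42207336]))
{'score': 4971.0, 'yaw': -28, 'x': 0.6223, 'y': 0.107}
cur yaw 60.7 q7 0.65 pos [0.6757 0.0788 0.1572] | twist total 0.000 | shift total [ 1.495 -0.034  1.433]  n=3 per-row [ 0.498 -0.011  0.478] tilt [-0.003 -0.    -1.   ]
```

View pics/s7.png

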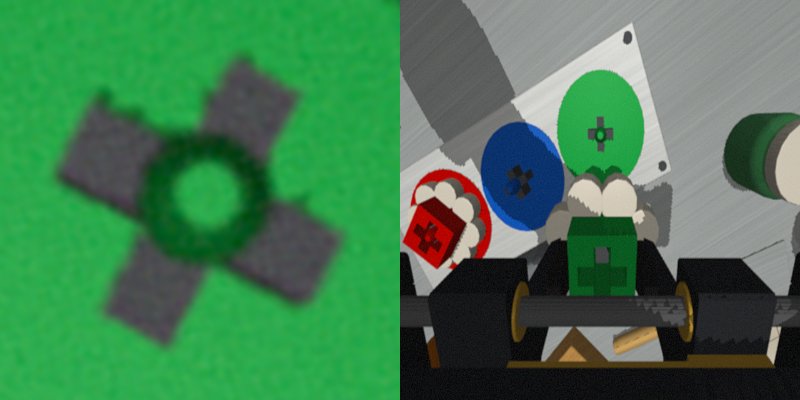

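```bash

python3 -m jog '[{"translation":[0.5,-0.01,0],"twist":0,"claw":20},{"translation":[0.5,-0.01,0],"twist":0,"claw":20},{"translation":[0.5,-0.01,0],"twist":0,"claw":20},{"translation":[0,0,0.5],"twist":-0.36,"claw":20},{"translation":[0,0,0.5],"twist":0,"claw":20},{"translation":[0,0,0.4],"twist":0,"claw":20},{"translation":[0,0,0],"twist":0,"claw":20},{"translation":[0,0,0],"twist":0,"claw":20},{"translation":[0,0,0],"twist":0,"claw":20},{"translation":[0,0,0],"twist":0,"claw":20},{"translation":[0,0,0],"twist":0,"claw":20}]' 40
python3 -c "
from h import *
go(.6222,.107,.047,63)"
```

```text
clock: 19.07
tool_pos: [0.6247, 0.1062, 0.1028]
eef_rot: [0.235, 0.972, 0.0, 0.0]
contact_force: [-0.6, 0.4, -1.9]
opening: 0.493
cur yaw 62.8 q7 0.58 pos [0.6247 0.1062 0.1028] | twist total -0.040 | shift total [ 0.067 -0.01   1.395]  n=2 per-row [ 0.033 -0.005  0.697] tilt [ 0.  0. -1.]
```

```bash

python3 -m jog '[{"translation":[0.065,-0.01,0],"twist":0,"claw":20},{"translation":[0,0,0.2],"twist":0,"claw":20},{"translation":[0,0,0.2],"twist":0,"claw":20},{"translation":[0,0,0.15],"twist":0,"claw":20},{"translation":[0,0,0],"twist":0,"claw":20},{"translation":[0,0,0],"twist":0,"claw":20}]' 40
python3 -m jog '[{"translation":[0,0,0.15],"twist":0,"claw":20},{"translation":[0,0,0.15],"twist":0,"claw":20},{"translation":[0,0,0],"twist":0,"claw":20},{"translation":[0,0,0],"twist":0,"claw":20},{"translation":[0,0,0],"twist":0,"claw":20}]' 40
```

```text
clock: 19.57
tool_pos: [0.6209, 0.1066, 0.0786]
eef_rot: [0.235, 0.972, -0.001, -0.001]
contact_force: [0.1, 0.4, -1.9]
opening: 0.496
clock: 19.98
tool_pos: [0.6214, 0.1067, 0.0675]
eef_rot: [0.235, 0.972, -0.0, -0.001]
contact_force: [-0.3, -0.1, -2.9]
opening: 0.492
```

```bash

python3 -m jog '[{"translation":[0,0,0.15],"twist":0,"claw":20},{"translation":[0,0,0.15],"twist":0,"claw":20},{"translation":[0,0,0.15],"twist":0,"claw":20},{"translation":[0,0,0],"twist":0,"claw":20},{"translation":[0,0,0],"twist":0,"claw":20},{"translation":[0,0,0],"twist":0,"claw":20}]' 40
python3 -m jog '[{"translation":[0,0,0.08],"twist":0,"claw":20},{"translation":[0,0,0],"twist":0,"claw":20},{"translation":[0,0,0],"twist":0,"claw":20},{"translation":[0,0,0],"twist":0,"claw":20}]' 40
```

```text
clock: 20.48
tool_pos: [0.6212, 0.1067, 0.0494]
eef_rot: [0.235, 0.972, -0.0, -0.001]
contact_force: [0.4, -0.4, -3.0]
opening: 0.494
clock: 20.82
tool_pos: [0.6215, 0.107, 0.047]
eef_rot: [0.235, 0.972, -0.0, -0.001]
contact_force: [-2.3, -0.7, 6.3]
opening: 0.498
```

```bash

python3 -m jog '[{"translation":[0,0,0],"twist":0,"claw":80},{"translation":[0,0,0],"twist":0,"claw":80},{"translation":[0,0,0],"twist":0,"claw":80},{"translation":[0,0,0],"twist":0,"claw":80},{"translation":[0,0,-0.5],"twist":0,"claw":80},{"translation":[0,0,-0.9],"twist":0,"claw":80},{"translation":[0,0,-0.9],"twist":0,"claw":80},{"translation":[0,0,-0.9],"twist":0,"claw":80},{"translation":[0,0,0],"twist":0,"claw":80},{"translation":[0,0,0],"twist":0,"claw":80},{"translation":[0,0,0],"twist":0,"claw":80}]' 40
python3 - <<'E'
from loc import *
d=snap('wrist','w8.png'); b=cv2.resize(rect(d,.57,.67,.055,.155,.065),(400,400))
t=snap('top','t8.png'); loc(t,'top',['block','tray','bed','jaw_tab']); print(blob(t,'yellow',.45,-.14,.03,.09,S=100,V=60))
c=cv2.resize(rect(t,.3,.65,-.38,-.03,.03),(400,400)); cv2.imwrite('pics/c8.png',np.hstack([b,c])[:,:,::-1])
go(.45,-.14,.16,0)
E
```

```text
clock: 21.73
tool_pos: [0.6212, 0.1065, 0.1739]
eef_rot: [0.236, 0.972, -0.001, -0.001]
contact_force: [-0.1, 0.1, -1.0]
opening: 0.797
block [([267, 365], 0.63, [0.449, -0.142])]
tray [([256, 122], 0.94, [0.484, 0.432]), ([257, 440], 0.46, [0.471, -0.321]), ([264, 364], 0.23, [0.457, -0.14])]
bed [([212, 431], 0.86, [0.578, -0.302]), ([232, 432], 0.57, [0.528, -0.301])]
jaw_tab [([256, 440], 0.56, [0.471, -0.309])]
(0.4444, -0.1439, array([89.7, 40.4]), 3.1)
cur yaw 62.8 q7 0.60 pos [0.621  0.1067 0.1732] | twist total 10.462 | shift total [-6.167 -4.275  0.323]  n=8 per-row [-0.771 -0.534  0.04 ] tilt [-0.004 -0.001 -1.   ]
```

View pics/c8.png

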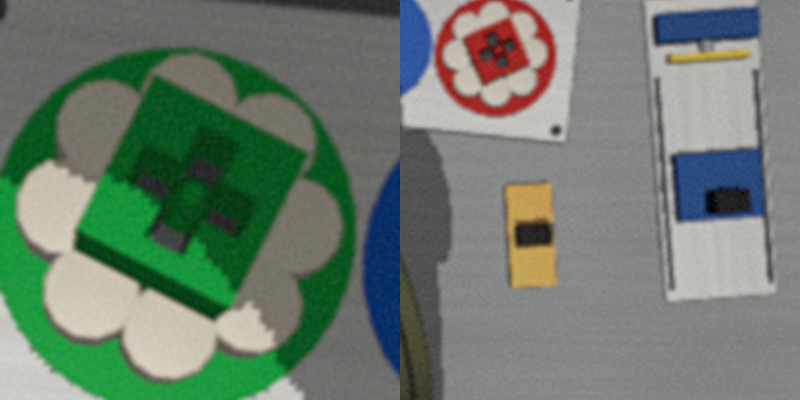

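```bash

python3 -m jog '[{"translation":[0,0,0],"twist":0.905,"claw":80},{"translation":[0,0,0],"twist":0.905,"claw":80},{"translation":[0,0,0],"twist":0.905,"claw":80},{"translation":[0,0,0],"twist":0.905,"claw":80},{"translation":[0,0,0],"twist":0.905,"claw":80},{"translation":[0,0,0],"twist":0.905,"claw":80},{"translation":[0,0,0],"twist":0.905,"claw":80},{"translation":[0,0,0],"twist":0.905,"claw":80},{"translation":[0,0,0],"twist":0.905,"claw":80},{"translation":[0,0,0],"twist":0.905,"claw":80},{"translation":[0,0,0],"twist":0.9,"claw":80},{"translation":[-0.752,-0.593,0.05],"twist":0,"claw":60},{"translation":[-0.752,-0.593,0.05],"twist":0,"claw":60},{"translation":[-0.752,-0.593,0.05],"twist":0,"claw":60},{"translation":[-0.752,-0.593,0.05],"twist":0,"claw":60},{"translation":[-0.752,-0.593,0.05],"twist":0,"claw":60},{"translation":[-0.752,-0.593,0.05],"twist":0,"claw":60},{"translation":[-0.752,-0.593,0.05],"twist":0,"claw":60},{"translation":[-0.752,-0.593,0.05],"twist":0,"claw":60}]' 40
python3 -m jog '[{"translation":[0,0,0],"twist":0,"claw":60},{"translation":[0,0,0],"twist":0,"claw":60},{"translation":[0,0,0],"twist":0,"claw":60},{"translation":[0,0,0],"twist":0,"claw":60}]' 40
python3 - <<'E'
from h import *
d=snap('wrist','w9.png'); print(blob(d,'yellow',.4444,-.1439,.03,.09,S=100,V=60)); go(.4444,-.1439,.035,3.1)
im=rect(d,.38,.51,-.21,-.08,.066); g=(im.max(2)<45).astype(np.uint8)[60:200,60:200]
n,l,st,ce=cv2.connectedComponentsWithStats(g); print([(st[i].tolist(),(.51-(ce[i][1]+60)*.0005).round(4),(-.08-(ce[i][0]+60)*.0005).round(4)) for i in range(1,n) if st[i][4]>300])
cv2.imwrite('pics/c9.png',np.hstack([cv2.resize(d['img'],(500,400)),cv2.resize(im,(300,400))])[:,:,::-1])
E
```

```text
clock: 23.62
tool_pos: [0.4438, -0.1448, 0.1585]
eef_rot: [0.688, 0.726, -0.001, -0.001]
contact_force: [0.0, -0.4, -0.1]
opening: 0.597
clock: 23.95
tool_pos: [0.4463, -0.1422, 0.1587]
eef_rot: [0.687, 0.727, -0.0, -0.0]
contact_force: [1.4, 0.9, -0.8]
opening: 0.602
(0.4424, -0.1403, array([89.1, 44.5]), 3.5)
cur yaw 3.2 q7 0.19 pos [ 0.4462 -0.1421  0.1587] | twist total 0.022 | shift total [-0.044 -0.047  3.093]  n=4 per-row [-0.011 -0.012  0.773] tilt [-0.001  0.    -1.   ]
[([22, 56, 73, 40, 2611], np.float64(0.4421), np.float64(-0.1392))]
```

View pics/c9.png

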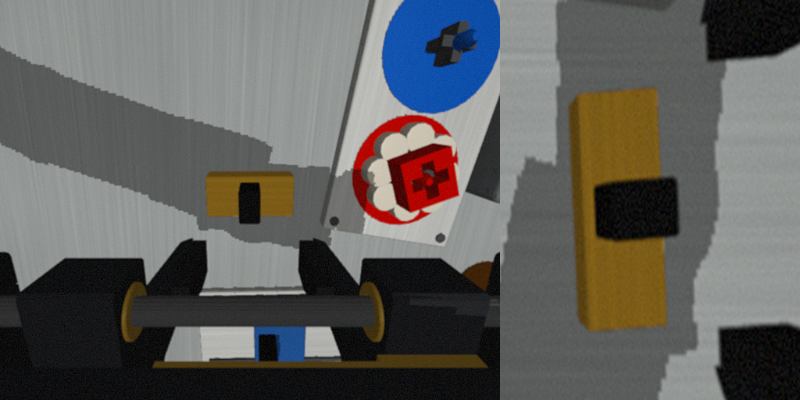

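```bash

python3 -m jog '[{"translation":[-0.01,-0.05,0.77],"twist":0,"claw":60},{"translation":[0,0,0.77],"twist":0,"claw":60},{"translation":[0,0,0.77],"twist":0,"claw":60},{"translation":[0,0,0.75],"twist":0,"claw":60},{"translation":[0,0,0],"twist":0,"claw":60},{"translation":[0,0,0],"twist":0,"claw":60},{"translation":[0,0,0],"twist":0,"claw":5},{"translation":[0,0,0],"twist":0,"claw":5},{"translation":[0,0,0],"twist":0,"claw":5},{"translation":[0,0,0],"twist":0,"claw":5},{"translation":[0,0,0],"twist":0,"claw":5},{"translation":[0,0,0],"twist":0,"claw":5},{"translation":[0,0,0],"twist":0,"claw":5},{"translation":[0,0,0],"twist":0,"claw":5}]' 50
python3 -m jog '[{"translation":[0,0,-0.6],"twist":0,"claw":5},{"translation":[0,0,-0.9],"twist":0,"claw":5},{"translation":[0,0,-0.9],"twist":0,"claw":5},{"translation":[0,0,-0.9],"twist":0,"claw":5},{"translation":[0,0,0],"twist":0,"claw":5},{"translation":[0,0,0],"twist":0,"claw":5}]'
python3 - <<'E'
from h import *
go(.68,-.29,.18,94.4); print(r.get_state()['q'].round(2))
E
```

```text
clock: 25.17
tool_pos: [0.4432, -0.1443, 0.0371]
eef_rot: [0.688, 0.726, -0.0, 0.0]
contact_force: [-0.3, 0.2, 6.5]
opening: 0.219
clock: 25.67
tool_pos: [0.4438, -0.1445, 0.1697]
eef_rot: [0.688, 0.726, 0.0, 0.001]
contact_force: [-0.4, -1.2, -3.5]
opening: 0.222
cur yaw 3.0 q7 0.18 pos [ 0.4438 -0.1445  0.1697] | twist total 14.774 | shift total [ 5.609  4.081 -0.256]  n=8 per-row [ 0.701  0.51  -0.032] tilt [ 0.002 -0.001 -1.   ]
[ 0.25  0.61 -0.06  2.11  0.08  0.43  0.18]
```

```bash

python3 -m jog '[{"translation":[0,0,0],"twist":-0.95,"claw":5},{"translation":[0,0,0],"twist":-0.95,"claw":5},{"translation":[0,0,0],"twist":-0.95,"claw":5},{"translation":[0,0,0],"twist":-0.95,"claw":5},{"translation":[0,0,0],"twist":-0.95,"claw":5},{"translation":[0,0,0],"twist":-0.95,"claw":5},{"translation":[0,0,0],"twist":-0.95,"claw":5},{"translation":[0,0,0],"twist":-0.95,"claw":5},{"translation":[0,0,0],"twist":-0.95,"claw":5},{"translation":[0,0,0],"twist":-0.95,"claw":5},{"translation":[0,0,0],"twist":-0.95,"claw":5},{"translation":[0,0,0],"twist":-0.95,"claw":5},{"translation":[0,0,0],"twist":-0.95,"claw":5},{"translation":[0,0,0],"twist":-0.95,"claw":5},{"translation":[0,0,0],"twist":-0.95,"claw":5},{"translation":[0,0,0],"twist":-0.95,"claw":5}]'
python3 - <<'E'
from h import *
go(.65,-.29,.18,94); print(r.get_state()['q'].round(2))
E
```

```text
clock: 27.0
tool_pos: [0.4413, -0.1437, 0.1662]
eef_rot: [-0.04, 0.999, 0.001, -0.003]
contact_force: [-1.1, 0.4, -2.5]
opening: 0.224
cur yaw 94.6 q7 1.24 pos [ 0.4413 -0.1437  0.1662] | twist total 0.093 | shift total [-4.947 -4.012 -0.382]  n=7 per-row [-0.707 -0.573 -0.055] tilt [-0.006  0.002 -1.   ]
[ 0.54  0.65 -0.51  2.1   0.6   0.55  1.24]
```

```bash

python3 -m jog '[{"translation":[-0.707,-0.573,-0.055],"twist":0.09,"claw":5},{"translation":[-0.707,-0.573,-0.055],"twist":0,"claw":5},{"translation":[-0.707,-0.573,-0.055],"twist":0,"claw":5},{"translation":[-0.707,-0.573,-0.055],"twist":0,"claw":5},{"translation":[-0.707,-0.573,-0.055],"twist":0,"claw":5},{"translation":[-0.707,-0.573,-0.055],"twist":0,"claw":5},{"translation":[-0.707,-0.573,-0.055],"twist":0,"claw":5},{"translation":[0,0,0],"twist":0,"claw":5},{"translation":[0,0,0],"twist":0,"claw":5},{"translation":[0,0,0],"twist":0,"claw":5},{"translation":[0,0,0],"twist":0,"claw":5},{"translation":[0,0,0],"twist":0,"claw":5}]'
python3 - <<'E'
from loc import *
d=snap('wrist','w10.png'); loc(d,'wrist',['bed','jaw_tab','block','guide']); go(.564,-.301,.18,94); print(r.get_state()['q'].round(2))
im=rect(d,.36,.66,-.42,-.2,.036,.0005); cv2.imwrite('pics/c10.png',np.hstack([cv2.resize(d['img'],(600,600))[:,:],cv2.resize(im,(200,600))][:1])[:,:,::-1])
cv2.imwrite('pics/r10.png',im[:,:,::-1])
E
```

```text
clock: 28.0
tool_pos: [0.6499, -0.29, 0.1825]
eef_rot: [-0.033, 0.999, 0.0, -0.002]
contact_force: [0.3, 0.3, -2.9]
opening: 0.224
bed [([125, 317], 0.83, [0.565, -0.299])]
jaw_tab []
block [([275, 323], 0.95, [0.705, -0.285])]
guide [([67, 313], 0.89, [0.518, -0.306])]
cur yaw 93.7 q7 1.62 pos [ 0.651  -0.291   0.1838] | twist total -0.043 | shift total [ 2.186 -0.097  0.098]  n=3 per-row [ 0.729 -0.032  0.033] tilt [-0.002 -0.001 -1.   ]
[ 0.61  0.92 -0.56  1.3   0.51  1.07  1.62]
```

View pics/r10.png

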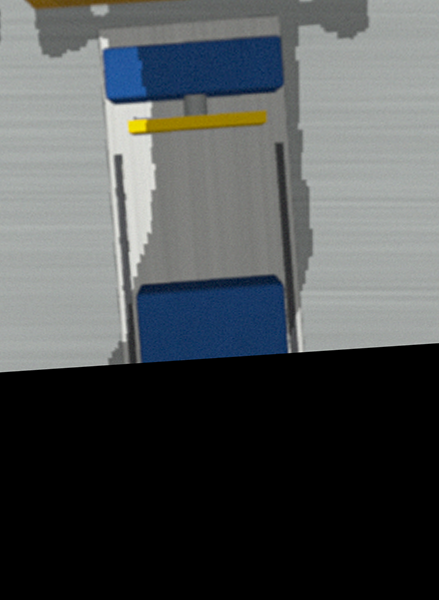

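```bash

python3 -m jog '[{"translation":[0.729,-0.032,0],"twist":-0.04,"claw":5},{"translation":[0.729,-0.032,0],"twist":0,"claw":5},{"translation":[0.729,-0.032,0],"twist":0,"claw":5},{"translation":[0,0,0.8],"twist":0,"claw":5},{"translation":[0,0,0.8],"twist":0,"claw":5},{"translation":[0,0,0.8],"twist":0,"claw":5},{"translation":[0,0,0.4],"twist":0,"claw":5},{"translation":[0,0,0],"twist":0,"claw":5},{"translation":[0,0,0],"twist":0,"claw":5},{"translation":[0,0,0],"twist":0,"claw":5}]'
python3 - <<'E'
from h import *
go(.564,-.301,.047,94)
E
```

```text
clock: 29.08
tool_pos: [0.5654, -0.3012, 0.0732]
eef_rot: [-0.035, 0.999, -0.001, 0.001]
contact_force: [0.6, 0.3, -2.3]
opening: 0.22
cur yaw 94.0 q7 1.52 pos [ 0.5654 -0.3012  0.0732] | twist total -0.007 | shift total [0.034 0.007 0.656]  n=1 per-row [0.034 0.007 0.656] tilt [ 0.001 -0.001 -1.   ]
```

```bash

python3 -m jog '[{"translation":[0.03,0,0.2],"twist":0,"claw":5},{"translation":[0,0,0.2],"twist":0,"claw":5},{"translation":[0,0,0.15],"twist":0,"claw":5},{"translation":[0,0,0.1],"twist":0,"claw":5},{"translation":[0,0,0],"twist":0,"claw":5},{"translation":[0,0,0],"twist":0,"claw":5},{"translation":[0,0,0],"twist":0,"claw":5}]'
```

```text
clock: 29.67
tool_pos: [0.5624, -0.3012, 0.0471]
eef_rot: [-0.035, 0.999, -0.001, -0.001]
contact_force: [-4.0, 1.0, 9.0]
opening: 0.224
```

```bash

python3 -m jog '[{"translation":[0,0,0],"twist":0,"claw":60},{"translation":[0,0,0],"twist":0,"claw":60},{"translation":[0,0,0],"twist":0,"claw":60},{"translation":[0,0,0],"twist":0,"claw":60},{"translation":[0,0,-0.5],"twist":0,"claw":60},{"translation":[0,0,-0.8],"twist":0,"claw":60},{"translation":[0,0,-0.9],"twist":0,"claw":60},{"translation":[0,0,-0.9],"twist":0,"claw":60},{"translation":[0,0,0],"twist":0,"claw":60}]'
python3 -m jog '[{"translation":[0,0,0],"twist":0.95,"claw":60},{"translation":[0,0,0],"twist":0.95,"claw":60},{"translation":[0,0,0],"twist":0.95,"claw":60},{"translation":[0,0,0],"twist":0.95,"claw":60},{"translation":[0,0,0],"twist":0.95,"claw":60},{"translation":[0,0,0],"twist":0.95,"claw":60},{"translation":[0,0,0],"twist":0.95,"claw":60},{"translation":[0,0,0],"twist":0.95,"claw":60},{"translation":[0,0,0],"twist":0.95,"claw":60},{"translation":[0,0,0],"twist":0.95,"claw":60},{"translation":[0,0,0],"twist":0.95,"claw":60},{"translation":[0,0,0],"twist":0.95,"claw":60},{"translation":[0,0,0],"twist":0.95,"claw":60},{"translation":[0,0,0],"twist":0.95,"claw":60},{"translation":[0,0,0],"twist":0.95,"claw":60},{"translation":[0,0,0],"twist":0.75,"claw":60},{"translation":[-0.01,-0.76,0],"twist":0,"claw":60},{"translation":[0,-0.76,0],"twist":0,"claw":60},{"translation":[0,-0.76,0],"twist":0,"claw":60},{"translation":[0,0,0],"twist":0,"claw":60}]'
python3 -m jog '[{"translation":[0,0,0],"twist":0,"claw":60},{"translation":[0,0,0],"twist":0,"claw":60},{"translation":[0,0,0],"twist":0,"claw":60}]'
python3 - <<'E'
from loc import *
d=snap('wrist','w11.png'); t=snap('top'); loc(t,'top',['jaw_tab','block']); snap('wrist'); loc(d,'wrist',['jaw_tab','block','bed']); go(.471,-.308,.044,4); print(r.get_state()['q'].round(2))
im=rect(d,.40,.64,-.40,-.22,.040,.0005); cv2.imwrite('pics/r11.png',np.hstack([cv2.resize(d['img'],(440,480)),im])[:,:,::-1])
cv2.imwrite('pics/x11.png',d['img'][:,:,::-1])
E
```

```text
clock: 30.42
tool_pos: [0.5675, -0.3018, 0.1767]
eef_rot: [-0.034, 0.999, -0.002, 0.005]
contact_force: [1.6, 0.9, 1.3]
opening: 0.6
clock: 32.08
tool_pos: [0.464, -0.3089, 0.1691]
eef_rot: [0.684, 0.73, -0.004, -0.004]
contact_force: [-0.9, -1.0, 0.1]
opening: 0.596
clock: 32.33
tool_pos: [0.4739, -0.3073, 0.1699]
eef_rot: [0.682, 0.732, 0.0, 0.0]
contact_force: [-0.4, 0.2, 0.4]
opening: 0.603
jaw_tab [([255, 439], 0.84, [0.473, -0.308])]
block [([217, 430], 0.71, [0.566, -0.3])]
jaw_tab [([244, 323], 0.75, [0.473, -0.31])]
block [([225, 424], 0.73, [0.564, -0.303]), ([221, 376], 0.71, [0.521, -0.302])]
bed []
cur yaw 4.0 q7 0.41 pos [ 0.4722 -0.3076  0.1697] | twist total -0.004 | shift total [-0.007 -0.025  3.143]  n=4 per-row [-0.002 -0.006  0.786] tilt [-0.002 -0.    -1.   ]
[ 0.58  0.7  -0.14  1.82  0.16  0.63  0.41]
```

View pics/r11.png

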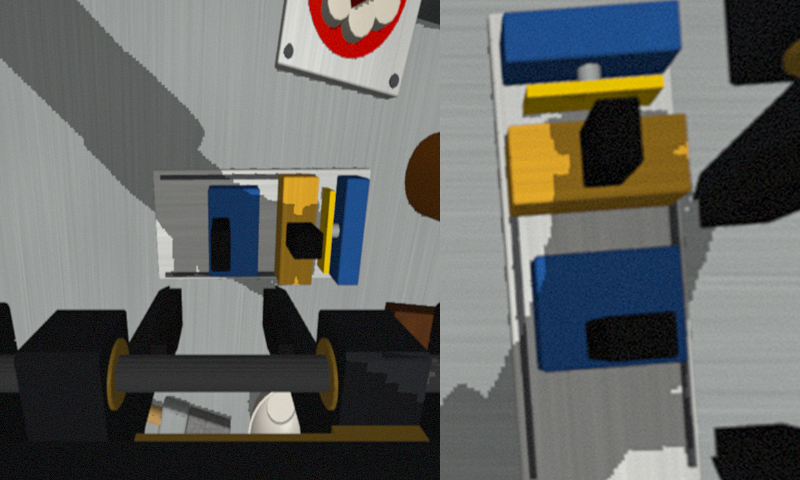

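```bash

python3 -m jog '[{"translation":[-0.02,0,0.786],"twist":0,"claw":50},{"translation":[0,0,0.786],"twist":0,"claw":50},{"translation":[0,0,0.786],"twist":0,"claw":50},{"translation":[0,0,0.75],"twist":0,"claw":50},{"translation":[0,0,0],"twist":0,"claw":50},{"translation":[0,0,0],"twist":0,"claw":50}]' 40
python3 -m jog '[{"translation":[0,0,0],"twist":0,"claw":5},{"translation":[0,0,0],"twist":0,"claw":5},{"translation":[0,0,0],"twist":0,"claw":5},{"translation":[0,0,0],"twist":0,"claw":5},{"translation":[0,0,0],"twist":0,"claw":5},{"translation":[0,0,0],"twist":0,"claw":5},{"translation":[0,0,0],"twist":0,"claw":5},{"translation":[0,0,0],"twist":0,"claw":5}]' 40
python3 -c "
from h import *
go(.471,-.308,.044,4)"
```

```text
clock: 33.23
tool_pos: [0.471, -0.3079, 0.0446]
eef_rot: [0.682, 0.731, -0.001, -0.002]
contact_force: [0.4, 0.0, -0.2]
opening: 0.502
clock: 33.9
tool_pos: [0.4724, -0.3091, 0.047]
eef_rot: [0.682, 0.731, -0.001, 0.001]
contact_force: [-1.1, 0.8, 8.0]
opening: 0.225
cur yaw 4.0 q7 0.38 pos [ 0.4724 -0.3091  0.047 ] | twist total -0.004 | shift total [ 0.03  -0.032  0.075]  n=1 per-row [ 0.03  -0.032  0.075] tilt [ 0.    -0.002 -1.   ]
```

```bash

python3 -m jog '[{"translation":[0,0.2,0],"twist":0,"claw":5},{"translation":[0,0.2,0],"twist":0,"claw":5},{"translation":[0,0.2,0],"twist":0,"claw":5},{"translation":[0,0.2,0],"twist":0,"claw":5},{"translation":[0,0.1,0],"twist":0,"claw":5},{"translation":[0,0,0],"twist":0,"claw":5},{"translation":[0,0,0],"twist":0,"claw":5},{"translation":[0,0,0],"twist":0,"claw":5},{"translation":[0,0,0],"twist":0,"claw":5}]' 40
python3 - <<'E'
from loc import *
d=snap('wrist'); im=rect(d,.40,.66,-.40,-.22,.036,.0005); cv2.imwrite('pics/r12.png',im[:,:,::-1]); cv2.imwrite('pics/w12.png',d['img'][:,:,::-1])
loc(d,'wrist',['block','jaw_tab'])
print(r.spot_in('pad','wrist')[:2]); go(.517,-.305,.047,4)
h=cv2.cvtColor(im,cv2.COLOR_RGB2HSV)
for y in (-.275,-.28,-.285,-.32,-.325):
    c=int((-.22-y)/.0005); print(y,[''.join('Y' if 24<=p[0]<=32 and p[1]>150 else 'O' if 12<p[0]<24 and p[1]>120 else 'B' if 100<p[0]<125 and p[1]>100 else 'k' if p[2]<45 else '.' for p in h[0:200,c])])
E
```

```text
clock: 34.65
tool_pos: [0.5037, -0.3068, 0.047]
eef_rot: [0.683, 0.731, -0.003, -0.003]
contact_force: [-8.7, 0.5, 13.8]
opening: 0.226
block [([274, 441], 0.64, [0.57, -0.303])]
jaw_tab [([320, 324], 0.69, [0.503, -0.307])]
[{'rect': [506.1, 214.6, 550.3, 307.5], 'confidence': 0.89}]
cur yaw 3.9 q7 0.36 pos [ 0.5037 -0.3068  0.047 ] | twist total -0.017 | shift total [ 0.021  0.334 -0.004]  n=1 per-row [ 0.021  0.334 -0.004] tilt [-0.008 -0.001 -1.   ]
-0.275 ['kkkkkkkkkkkkkkkkkkkkkkkkkkk.................BBBBBBBBBBBBBBBBBBBBBBBBBBBBBBBBBBBBBBBBBBBBBBBBBBBBBBBBBBBBBBBBBBBBBBBBBBB.OYYYYYYYYYYYYYYYYYYYYYYYYYOOOOOOOOOOOOOOOOOOOOOOOOOOOOOOOOOOOOOOOOOOOOOOOOOOOOOO']
-0.28 ['kkkkkkkkkkkkkkkkkkkkkkkk....................BBBBBBBBBBBBBBBBBBBBBBBBBBBBBBBBBBBBBBBBBBBBBBBBBBBBBBBBBBBBBBBBBBBBBBBBBBB.YYYYYYYYYYYYYYYYYYYYYYYYYOOOOOOOOOOOOOOOOOOOOOOOOOOOOOOOOOOOOOOOOOOOOOOOOOOOOOOO']
-0.285 ['kkkkkkkkkkkkkkkkkkkkk......................BBBBBBBBBBBBBBBBBBBBBBBBBBBBBBBBBBBBBBBBBBBBBBBBBBBBBBBBBBBBBBBBBBBBBBBBBBB.YYYYYYYYYYYYYYYYYYYYOYYYYOOOOOOOOOOOOOOOOOOOOOOOOOOOOOOOOOOOOOOOOOOOOOOOOOOOOOOOO']
-0.32 ['kkkkkkkBkkkkkk........................BBBBBBBBBBBBBBBBBBBBBBBBBBBBBBBBBBBBBBBBBBBBBBBBBBBBBBBBBBBBBBBBBkkkkkkkkkkkkkkkkBkkkkkkkkkkkkkkkkkkkkkkkkkkkkkkkkkkkkkkkkkkkkBkkkkkkkkkkkkkkkkkkkkkkkBBkkkkkkkkkk']
-0.325 ['kkkkkkkkkBkBk........................BBBBBBBBBBBBBBBBBBBBBBBBBBBBBBBBBBBBBBBBBBBBBBBBBBBBBBBBBBBBBBBBBkkkkkkkkkkkkkkkkkkkkkkkkkkkkkkkkkkkkkkkkkkkkkkkkkkkkkkkkkkkkkkkkkkkkkkkkkkkkkkkkkkkkkkkkkkkkkkkkkk']
```

```bash

python3 -m jog '[{"translation":[0,0.1,0],"twist":0,"claw":5},{"translation":[0,0.1,0],"twist":0,"claw":5},{"translation":[0,0.06,0],"twist":0,"claw":5},{"translation":[0,0,0],"twist":0,"claw":5},{"translation":[0,0,0],"twist":0,"claw":5},{"translation":[0,0,0],"twist":0,"claw":5},{"translation":[0,0,0],"twist":0,"claw":5}]' 40
python3 - <<'E'
from loc import *
d=snap('wrist'); t=snap('top','t13.png'); im=rect(d,.50,.66,-.36,-.23,.036,.0004)
im2=rect(t,.50,.66,-.36,-.23,.036,.0004); cv2.imwrite('pics/r13.png',np.hstack([im,im2])[:,:,::-1]); print(im.shape)
s=r.get_state();print(s['tool_pos'],s['contact_force'])
E
```

```text
clock: 35.43
tool_pos: [0.5133, -0.3061, 0.047]
eef_rot: [0.683, 0.731, -0.004, -0.003]
contact_force: [-10.8, 0.9, 14.6]
opening: 0.22
(400, 324, 3)
[ 0.51331371 -0.30604322  0.04695768] [-10.37222623   0.41650794  15.61831094]
```

View pics/r13.png

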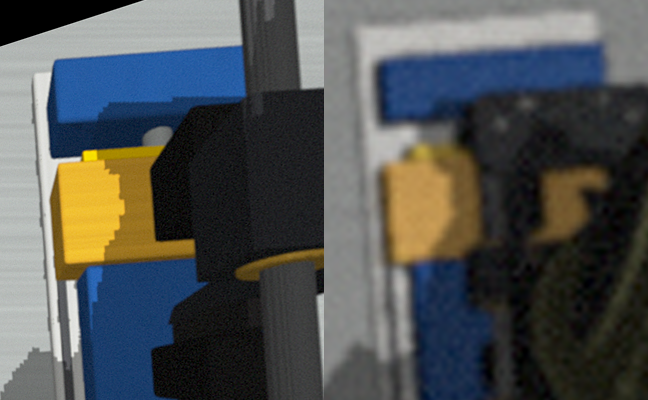

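```bash

python3 -m jog '[{"translation":[0,0.06,0],"twist":0,"claw":5},{"translation":[0,0,0],"twist":0,"claw":5},{"translation":[0,0,0],"twist":0,"claw":5},{"translation":[0,0,0],"twist":0,"claw":5},{"translation":[0,0,0],"twist":0,"claw":5},{"translation":[0,0,0],"twist":0,"claw":5}]' 40
python3 -c "
from h import *
go(.471,-.308,.044,4);print(r.get_state()['contact_force'])"
```

```text
clock: 36.03
tool_pos: [0.5151, -0.3059, 0.047]
eef_rot: [0.683, 0.731, -0.004, -0.004]
contact_force: [-11.2, 1.8, 16.0]
opening: 0.222
cur yaw 3.9 q7 0.36 pos [ 0.5151 -0.3059  0.047 ] | twist total -0.021 | shift total [ 0.025 -1.103  0.086]  n=2 per-row [ 0.012 -0.552  0.043] tilt [-0.011 -0.001 -1.   ]
[-11.19126413   1.80450795  15.99099935]
```

```bash

python3 -m jog '[{"translation":[0,-0.07,0],"twist":0,"claw":5},{"translation":[0,-0.07,-0.08],"twist":0,"claw":5},{"translation":[0,0,0],"twist":0,"claw":5},{"translation":[0,0,0],"twist":0,"claw":5},{"translation":[0,0,0],"twist":0,"claw":5}]' 40
python3 -m jog '[{"translation":[0,0,0],"twist":0,"claw":45},{"translation":[0,0,0],"twist":0,"claw":45},{"translation":[0,0,0],"twist":0,"claw":45},{"translation":[0,0,0],"twist":0,"claw":45},{"translation":[0,0,-0.5],"twist":0,"claw":45},{"translation":[0,0,-0.9],"twist":0,"claw":45},{"translation":[0,0,-0.9],"twist":0,"claw":45},{"translation":[0,0,-0.9],"twist":0,"claw":45},{"translation":[0,0,0],"twist":0,"claw":45},{"translation":[0,0,0],"twist":0,"claw":45},{"translation":[0,0,0],"twist":0,"claw":45}]' 40
python3 - <<'E'
from loc import *
d=snap('wrist','w14.png'); np.save('w14.npy',d,allow_pickle=True); loc(d,'wrist',['block','jaw_tab']); t=snap('top'); loc(t,'top',['block'])
im=rect(d,.50,.66,-.36,-.23,.036,.0005)
h=cv2.cvtColor(im,cv2.COLOR_RGB2HSV)
def lab(p): return 'Y' if 25<=p[0]<=32 and p[1]>150 else 'O' if 12<p[0]<25 and p[1]>120 else 'B' if 100<p[0]<125 and p[1]>100 else 'k' if p[2]<45 else '.'
for y in (-.262,-.27,-.28,-.32,-.33):
    c=int((-.23-y)/.0005); s=''.join(lab(p) for p in h[:,c]); 
    import itertools; x=.66; o=[]
    for k,g in itertools.groupby(s): n=len(list(g)); o.append('%s %.1f-%.1f'%(k,x*1000,(x-n*.0005)*1000)) if n>3 else 0; x-=n*.0005
    print(y,o)
print(d['origin']); go(.578,-.30,.17,94)
E
```

```text
clock: 36.45
tool_pos: [0.5149, -0.3059, 0.0472]
eef_rot: [0.682, 0.731, -0.001, -0.0]
contact_force: [3.5, -3.5, -21.4]
opening: 0.226
clock: 37.37
tool_pos: [0.5146, -0.3052, 0.1766]
eef_rot: [0.682, 0.731, -0.001, -0.001]
contact_force: [-0.1, -1.2, -0.4]
opening: 0.447
block [([223, 396], 0.69, [0.58, -0.302])]
jaw_tab [([238, 326], 0.65, [0.516, -0.305])]
block [([209, 428], 0.68, [0.585, -0.298])]
-0.262 ['. 660.0-636.0', 'B 636.0-603.5', '. 603.5-597.0', 'O 597.0-553.0', '. 553.0-500.0']
-0.27 ['. 660.0-636.5', 'B 636.5-604.5', '. 604.5-602.0', 'Y 601.5-597.5', 'O 597.5-556.0', 'B 555.5-500.0']
-0.28 ['. 660.0-637.5', 'B 637.5-605.0', '. 605.0-603.0', 'Y 602.0-598.0', 'O 598.0-557.0', 'B 556.0-500.0']
-0.32 ['. 660.0-640.5', 'B 640.5-608.0', '. 608.0-605.5', 'Y 604.5-602.0', 'O 602.0-577.5', 'O 577.0-560.0', 'B 559.0-525.0', 'k 524.0-503.5', 'B 503.5-500.0']
-0.33 ['. 660.0-641.0', 'B 641.0-609.0', '. 609.0-606.5', 'O 603.5-561.0', 'B 560.0-526.0', 'k 526.0-511.5', 'k 510.5-504.5', 'B 504.5-501.0']
[ 0.50880827 -0.23109944  0.32233642]
cur yaw 4.0 q7 0.39 pos [ 0.5144 -0.3051  0.1753] | twist total 14.995 | shift total [ 1.595 -0.015  0.134]  n=2 per-row [ 0.798 -0.008  0.067] tilt [-0.004  0.001 -1.   ]
```

```bash

python3 -m jog '[{"translation":[0,0,0],"twist":-0.95,"claw":45},{"translation":[0,0,0],"twist":-0.95,"claw":45},{"translation":[0,0,0],"twist":-0.95,"claw":45},{"translation":[0,0,0],"twist":-0.95,"claw":45},{"translation":[0,0,0],"twist":-0.95,"claw":45},{"translation":[0,0,0],"twist":-0.95,"claw":45},{"translation":[0,0,0],"twist":-0.95,"claw":45},{"translation":[0,0,0],"twist":-0.95,"claw":45},{"translation":[0,0,0],"twist":-0.95,"claw":45},{"translation":[0,0,0],"twist":-0.95,"claw":45},{"translation":[0,0,0],"twist":-0.95,"claw":45},{"translation":[0,0,0],"twist":-0.95,"claw":45},{"translation":[0,0,0],"twist":-0.95,"claw":45},{"translation":[0,0,0],"twist":-0.95,"claw":45},{"translation":[0,0,0],"twist":-0.95,"claw":45},{"translation":[0,0,0],"twist":-0.75,"claw":45},{"translation":[-0.9,0.1,0],"twist":0,"claw":45},{"translation":[-0.9,0.1,0],"twist":0,"claw":45},{"translation":[-0.9,0.1,0],"twist":0,"claw":45},{"translation":[-0.75,0,0],"twist":0,"claw":45}]' 40
python3 -m jog '[{"translation":[0,0,0],"twist":0,"claw":45},{"translation":[0,0,0],"twist":0,"claw":45},{"translation":[0,0,0],"twist":0,"claw":45},{"translation":[0,0,0],"twist":0,"claw":45}]'
cat > gap.py <<'E'
from h import *
import itertools
def lab(p): return 'Y' if 25<=p[0]<=32 and p[1]>150 else 'O' if 12<p[0]<25 and p[1]>120 else 'B' if 100<p[0]<125 and p[1]>100 else 'k' if p[2]<45 else '.'
def prof(d,ys=(-.27,-.28,-.288,-.318,-.325),z=.036):
    im=rect(d,.48,.66,-.36,-.23,z,.00025); h=cv2.cvtColor(im,cv2.COLOR_RGB2HSV)
    for y in ys:
        c=int((-.23-y)/.00025); s=''.join(lab(p) for p in h[:,c]); x=.66; o=[]
        for k,g in itertools.groupby(s):
            n=len(list(g)); o.append('%s %.1f-%.1f'%(k,x*1000,(x-n*.00025)*1000)) if n>5 else 0; x-=n*.00025
        print(y,o)
E
python3 - <<'E'
from gap import *
s=r.get_state(); d=snap('wrist','w15.png'); np.save('w15.npy',d,allow_pickle=True); print('now',d['origin'],s['tool_pos']); prof(d)
e=dict(d); e['img']=cv2.imread('pics/w10.png')[:,:,::-1]
M=R.from_quat([-.033,.999,0,-.001]).as_matrix(); T=np.array(d['T_tool_cam']); e['origin']=np.array([.651,-.291,.1838])+M@T[:3,3]; e['rotation']=M@T[:3,:3]
print('before'); prof(e)
go(.579,-.30,.17,94)
E
```

```text
clock: 39.28
tool_pos: [0.6539, -0.282, 0.1755]
eef_rot: [-0.035, 0.999, 0.001, -0.001]
contact_force: [1.2, 0.0, -0.7]
opening: 0.447
clock: 39.62
tool_pos: [0.6502, -0.285, 0.1757]
eef_rot: [-0.034, 0.999, -0.0, -0.002]
contact_force: [-0.4, -1.2, 0.3]
opening: 0.449
now [ 0.57705689 -0.288404    0.32177139] [ 0.65019445 -0.28502674  0.17572319]
-0.27 ['. 660.0-636.8', 'B 636.8-609.5', '. 609.5-602.3', 'O 602.3-600.5', 'Y 600.5-599.0', 'O 597.0-556.3', 'B 555.5-497.5', '. 497.5-481.3']
-0.28 ['. 660.0-637.5', 'B 637.5-610.0', '. 610.0-603.3', 'Y 602.3-600.3', 'Y 600.0-598.0', 'O 598.0-557.3', 'B 556.5-497.8', '. 497.8-482.0', 'k 482.0-480.0']
-0.288 ['. 660.0-638.0', 'B 638.0-610.8', '. 610.8-603.8', 'O 603.8-601.0', 'O 598.7-557.7', 'B 557.0-498.2', '. 498.2-482.5', 'k 482.5-480.0']
-0.318 ['. 660.0-640.2', 'B 640.2-612.8', '. 612.8-606.0', 'O 606.0-603.0', 'Y 603.0-601.2', 'O 601.2-560.0', 'B 559.2-523.2', 'k 521.7-520.0', 'k 516.8-502.5', 'k 502.0-491.5', '. 491.5-484.5', 'k 484.5-480.0']
-0.325 ['. 660.0-641.0', 'B 641.0-613.2', '. 613.2-606.5', 'O 606.5-604.2', 'O 602.0-560.5'
[... 199 characters left out ...]
0']
-0.28 ['. 660.0-639.2', 'B 639.2-611.5', '. 611.5-602.2', 'O 602.2-600.5', 'Y 600.5-599.0', 'O 598.5-595.2', '. 595.2-519.0', 'B 519.0-480.0']
-0.288 ['. 660.0-639.8', 'B 639.8-612.0', '. 612.0-603.0', '. 596.3-519.8', 'B 519.8-480.5']
-0.318 ['. 660.0-642.0', 'B 642.0-614.2', '. 614.2-605.2', 'O 605.2-602.0', 'O 601.2-598.2', '. 598.2-522.0', 'B 522.0-482.5', 'k 482.5-480.0']
-0.325 ['. 660.0-642.5', 'B 642.5-615.0', '. 615.0-605.8', 'Y 605.0-603.5', 'O 603.5-598.8', '. 598.8-522.5', 'B 522.5-483.0', 'k 483.0-480.0']
cur yaw 93.9 q7 1.60 pos [ 0.6503 -0.2851  0.1761] | twist total -0.017 | shift total [ 1.804 -0.247  0.158]  n=2 per-row [ 0.902 -0.123  0.079] tilt [-0.004 -0.001 -1.   ]
```

```bash

python3 -m jog '[{"translation":[0,0,0],"twist":0.95,"claw":50},{"translation":[0,0,0],"twist":0.95,"claw":50},{"translation":[0,0,0],"twist":0.95,"claw":50},{"translation":[0,0,0],"twist":0.95,"claw":50},{"translation":[0,0,0],"twist":0.95,"claw":50},{"translation":[0,0,0],"twist":0.95,"claw":50},{"translation":[0,0,0],"twist":0.95,"claw":50},{"translation":[0,0,0],"twist":0.95,"claw":50},{"translation":[0,0,0],"twist":0.95,"claw":50},{"translation":[0,0,0],"twist":0.95,"claw":50},{"translation":[0,0,0],"twist":0.95,"claw":50},{"translation":[0,0,0],"twist":0.95,"claw":50},{"translation":[0,0,0],"twist":0.95,"claw":50},{"translation":[0,0,0],"twist":0.95,"claw":50},{"translation":[0,0,0],"twist":0.95,"claw":50},{"translation":[0,0,0],"twist":0.75,"claw":50},{"translation":[-0.071,-0.853,0],"twist":0,"claw":50},{"translation":[-0.071,-0.853,0],"twist":0,"claw":50},{"translation":[-0.071,-0.853,0],"twist":0,"claw":50},{"translation":[-0.071,-0.853,0],"twist":0,"claw":50}]' 40
python3 -m jog '[{"translation":[0,0,0],"twist":0,"claw":50},{"translation":[0,0,0],"twist":0,"claw":50},{"translation":[0,0,0],"twist":0,"claw":50},{"translation":[0,0,0],"twist":0,"claw":50}]'
python3 -c "
from h import *
go(.5149,-.306,.047,4)"
```

```text
clock: 41.33
tool_pos: [0.5138, -0.3053, 0.177]
eef_rot: [0.683, 0.731, -0.001, -0.001]
contact_force: [0.1, -0.7, -0.3]
opening: 0.499
clock: 41.67
tool_pos: [0.518, -0.3044, 0.177]
eef_rot: [0.682, 0.731, 0.0, 0.0]
contact_force: [-0.1, -0.1, 0.0]
opening: 0.5
cur yaw 4.0 q7 0.35 pos [ 0.518  -0.3044  0.177 ] | twist total 0.001 | shift total [-0.032 -0.083  3.25 ]  n=4 per-row [-0.008 -0.021  0.812] tilt [ 0.001 -0.    -1.   ]
```

```bash

python3 -m jog '[{"translation":[-0.03,-0.08,0.8],"twist":0,"claw":50},{"translation":[0,0,0.8],"twist":0,"claw":50},{"translation":[0,0,0.8],"twist":0,"claw":50},{"translation":[0,0,0.8],"twist":0,"claw":50},{"translation":[0,0,0],"twist":0,"claw":50},{"translation":[0,0,0],"twist":0,"claw":50}]' 40
python3 -m jog '[{"translation":[0,0,0],"twist":0,"claw":5},{"translation":[0,0,0],"twist":0,"claw":5},{"translation":[0,0,0],"twist":0,"claw":5},{"translation":[0,0,0],"twist":0,"claw":5},{"translation":[0,0,0],"twist":0,"claw":5},{"translation":[0,0,0],"twist":0,"claw":5},{"translation":[0,0,0],"twist":0,"claw":5}]' 40
python3 -m jog '[{"translation":[0,0.05,0],"twist":0,"claw":5},{"translation":[0,0.05,0],"twist":0,"claw":5},{"translation":[0,0.05,0],"twist":0,"claw":5},{"translation":[0,0,0],"twist":0,"claw":5},{"translation":[0,0,0],"twist":0,"claw":5},{"translation":[0,0,0],"twist":0,"claw":5}]' 40
```

```text
clock: 42.17
tool_pos: [0.5134, -0.3051, 0.0474]
eef_rot: [0.682, 0.732, -0.001, -0.002]
contact_force: [0.1, 0.2, 0.4]
opening: 0.502
clock: 42.75
tool_pos: [0.5148, -0.3068, 0.0503]
eef_rot: [0.682, 0.731, -0.0, 0.001]
contact_force: [0.9, 0.3, 7.0]
opening: 0.222
clock: 43.25
tool_pos: [0.5153, -0.3067, 0.0503]
eef_rot: [0.683, 0.731, -0.003, -0.003]
contact_force: [-8.8, 1.5, 16.0]
opening: 0.225
```

Baseline 0.5148; need about 0.5177.

```bash

python3 -m jog '[{"translation":[0,0.04,0],"twist":0,"claw":5},{"translation":[0,0.03,0],"twist":0,"claw":5},{"translation":[0,0,0],"twist":0,"claw":5},{"translation":[0,0,0],"twist":0,"claw":5},{"translation":[0,0,0],"twist":0,"claw":5},{"translation":[0,0,0],"twist":0,"claw":5}]' 40
```

```text
clock: 43.75
tool_pos: [0.5159, -0.3067, 0.0502]
eef_rot: [0.683, 0.73, -0.005, -0.004]
contact_force: [-13.1, 1.2, 18.3]
opening: 0.224
```

```bash

python3 -m jog '[{"translation":[0,0.04,0],"twist":0,"claw":5},{"translation":[0,0.02,0],"twist":0,"claw":5},{"translation":[0,0,0],"twist":0,"claw":5},{"translation":[0,0,0],"twist":0,"claw":5},{"translation":[0,0,0],"twist":0,"claw":5},{"translation":[0,0,0],"twist":0,"claw":5}]' 40
```

```text
clock: 44.25
tool_pos: [0.5174, -0.3066, 0.0502]
eef_rot: [0.683, 0.73, -0.005, -0.005]
contact_force: [-13.9, 1.2, 20.3]
opening: 0.221
```

```bash

python3 -m jog '[{"translation":[0,-0.05,0],"twist":0,"claw":5},{"translation":[0,-0.05,0],"twist":0,"claw":5},{"translation":[0,-0.05,0],"twist":0,"claw":5},{"translation":[0,-0.03,0],"twist":0,"claw":5},{"translation":[0,0,0],"twist":0,"claw":5},{"translation":[0,0,0],"twist":0,"claw":5}]' 40
python3 -m jog '[{"translation":[0,0,0],"twist":0,"claw":45},{"translation":[0,0,0],"twist":0,"claw":45},{"translation":[0,0,0],"twist":0,"claw":45},{"translation":[0,0,0],"twist":0,"claw":45},{"translation":[0,0,-0.5],"twist":0,"claw":45},{"translation":[0,0,-0.9],"twist":0,"claw":45},{"translation":[0,0,-0.9],"twist":0,"claw":45},{"translation":[0,0,-0.9],"twist":0,"claw":45},{"translation":[0,0,0],"twist":0,"claw":45}]' 40
python3 -m jog '[{"translation":[0,0,0],"twist":-0.95,"claw":45},{"translation":[0,0,0],"twist":-0.95,"claw":45},{"translation":[0,0,0],"twist":-0.95,"claw":45},{"translation":[0,0,0],"twist":-0.95,"claw":45},{"translation":[0,0,0],"twist":-0.95,"claw":45},{"translation":[0,0,0],"twist":-0.95,"claw":45},{"translation":[0,0,0],"twist":-0.95,"claw":45},{"translation":[0,0,0],"twist":-0.95,"claw":45},{"translation":[0,0,0],"twist":-0.95,"claw":45},{"translation":[0,0,0],"twist":-0.95,"claw":45},{"translation":[0,0,0],"twist":-0.95,"claw":45},{"translation":[0,0,0],"twist":-0.95,"claw":45},{"translation":[0,0,0],"twist":-0.95,"claw":45},{"translation":[0,0,0],"twist":-0.95,"claw":45},{"translation":[0,0,0],"twist":-0.95,"claw":45},{"translation":[0,0,0],"twist":-0.75,"claw":45},{"translation":[-0.85,0.1,0],"twist":0,"claw":45},{"translation":[-0.85,0.1,0],"twist":0,"claw":45},{"translation":[-0.85,0.1,0],"twist":0,"claw":45},{"translation":[-0.75,0,0],"twist":0,"claw":45}]' 40
python3 -m jog '[{"translation":[0,0,0],"twist":0,"claw":45},{"translation":[0,0,0],"twist":0,"claw":45},{"translation":[0,0,0],"twist":0,"claw":45},{"translation":[0,0,0],"twist":0,"claw":45}]'
python3 - <<'E'
from gap import *
d=snap('wrist','w16.png'); np.save('w16.npy',d,allow_pickle=True); print('now',d['origin']); prof(d); print(blob(d,'yellow',.581,-.299,.04,.07,S=100,V=60))
go(.582,-.30,.17,94)
E
```

```text
clock: 44.75
tool_pos: [0.5175, -0.3066, 0.0502]
eef_rot: [0.682, 0.731, -0.001, 0.0]
contact_force: [-1.5, -0.3, 9.2]
opening: 0.224
clock: 45.5
tool_pos: [0.5213, -0.3077, 0.1832]
eef_rot: [0.682, 0.731, 0.001, 0.005]
contact_force: [0.5, -0.2, -0.1]
opening: 0.447
clock: 47.17
tool_pos: [0.65, -0.2831, 0.1758]
eef_rot: [-0.035, 0.999, 0.001, -0.001]
contact_force: [1.1, 0.2, -0.2]
opening: 0.453
clock: 47.5
tool_pos: [0.6466, -0.2858, 0.1758]
eef_rot: [-0.034, 0.999, -0.0, -0.002]
contact_force: [0.4, 0.1, 0.6]
opening: 0.451
now [ 0.57345669 -0.2891951   0.3218718 ]
-0.27 ['. 660.0-637.0', 'B 637.0-609.2', '. 609.2-604.2', 'Y 604.2-599.0', 'O 599.0-558.8', 'B 558.0-500.2', '. 500.2-480.0']
-0.28 ['. 660.0-637.5', 'B 637.5-609.8', '. 609.8-605.3', 'O 605.3-600.8', 'O 600.3-559.8', 'B 559.0-500.3', '. 500.3-480.0']
-0.288 ['. 660.0-638.0', 'B 638.0-610.5', '. 610.5-606.0', 'O 602.0-560.3', 'B 559.5-501.0', '. 501.0-480.0']
-0.318 ['. 660.0-640.2', 'B 640.2-612.5', '. 612.5-608.2', 'O 607.0-604.2', 'O 603.0-562.2', 'B 561.8-523.8', 'k 523.8-505.5', 'k 505.3-501.5', 'k 501.3-496.0', '. 495.3-481.0']
-0.325 ['. 660.0-640.8', 'B 640.8-613.0', '. 613.0-608.8', 'O 604.0-562.8', 'B 562.3-503.5', '. 503.0-501.3', 'k 501.3-497.3', '. 497.3-481.5', 'k 481.5-480.0']
(0.5838, -0.2981, array([45.8, 89.3]), 4.3)
cur yaw 93.9 q7 1.57 pos [ 0.6467 -0.2859  0.1761] | twist total -0.017 | shift total [ 1.639 -0.239  0.159]  n=2 per-row [ 0.819 -0.12   0.079] tilt [-0.003 -0.001 -1.   ]
```

```bash

python3 -m jog '[{"translation":[0.844,-0.118,0],"twist":0,"claw":50},{"translation":[0.844,-0.118,0],"twist":0,"claw":50},{"translation":[0,0,0.8],"twist":0,"claw":50},{"translation":[0,0,0.8],"twist":0,"claw":50},{"translation":[0,0,0],"twist":0,"claw":50},{"translation":[0,0,0],"twist":0,"claw":50},{"translation":[0,0,0],"twist":0,"claw":50},{"translation":[0,0,0],"twist":0,"claw":50}]' 50
python3 -c "
from h import *
go(.580,-.300,.048,94)"
```

```text
clock: 48.22
tool_pos: [0.5831, -0.299, 0.1146]
eef_rot: [-0.035, 0.999, -0.001, 0.001]
contact_force: [-0.4, -0.2, -0.2]
opening: 0.501
cur yaw 94.0 q7 1.52 pos [ 0.5831 -0.299   0.1146] | twist total -0.006 | shift total [ 0.081 -0.018  1.665]  n=2 per-row [ 0.041 -0.009  0.833] tilt [ 0.002 -0.001 -1.   ]
```

```bash

python3 -m jog '[{"translation":[0.07,-0.02,0.6],"twist":0,"claw":50},{"translation":[0,0,0.6],"twist":0,"claw":50},{"translation":[0,0,0.44],"twist":0,"claw":50},{"translation":[0,0,0],"twist":0,"claw":50},{"translation":[0,0,0],"twist":0,"claw":50},{"translation":[0,0,0],"twist":0,"claw":5},{"translation":[0,0,0],"twist":0,"claw":5},{"translation":[0,0,0],"twist":0,"claw":5},{"translation":[0,0,0],"twist":0,"claw":5},{"translation":[0,0,0],"twist":0,"claw":5},{"translation":[0,0,0],"twist":0,"claw":5},{"translation":[0,0,0],"twist":0,"claw":5},{"translation":[0,0,0],"twist":0,"claw":5}]' 50
python3 -m jog '[{"translation":[0,0,-0.2],"twist":0,"claw":5},{"translation":[0,0,-0.3],"twist":0,"claw":5},{"translation":[0,0,-0.6],"twist":0,"claw":5},{"translation":[0,0,-0.9],"twist":0,"claw":5},{"translation":[0,0,-0.9],"twist":0,"claw":5},{"translation":[0,0,-0.4],"twist":0,"claw":5},{"translation":[0,0,0],"twist":0,"claw":5},{"translation":[0,0,0],"twist":0,"claw":5},{"translation":[0,0,0],"twist":0,"claw":5}]'
python3 - <<'E'
from loc import *
t=snap('top','t17.png'); loc(t,'top',['tray','jar','bowl'])
hs['orange']=[(5,17)]
im=rect(t,.36,.60,.32,.55,.02,.0005); m=mask(im,'orange',S=150,V=60)
c=max(cv2.findContours(m,cv2.RETR_EXTERNAL,cv2.CHAIN_APPROX_NONE)[0],key=cv2.contourArea); f=cv2.minAreaRect(c); print('tray',.60-f[0][1]*.0005,.55-f[0][0]*.0005,np.array(f[1])*.5,f[2])
go(.483,.433,.18); print(r.get_state()['q'].round(2))
E
```

```text
clock: 49.3
tool_pos: [0.5794, -0.3, 0.0481]
eef_rot: [-0.035, 0.999, -0.001, -0.0]
contact_force: [-0.6, -0.5, 5.5]
opening: 0.223
clock: 50.05
tool_pos: [0.577, -0.2999, 0.1773]
eef_rot: [-0.035, 0.999, 0.0, -0.003]
contact_force: [-0.4, 0.3, -3.1]
opening: 0.223
tray [([257, 119], 0.87, [0.483, 0.441])]
jar [([149, 402], 0.82, [0.731, -0.238]), ([148, 190], 0.65, [0.742, 0.273]), ([198, 260], 0.17, [0.618, 0.104])]
bowl [([204, 354], 0.7, [0.601, -0.12])]
tray 0.47567333984375 0.434088005065918 [132.92599487 148.38288879] 9.9506254196167
cur yaw 94.0 q7 1.57 pos [ 0.5778 -0.2996  0.1771] | twist total 0.000 | shift total [ 1.096 18.436 -0.047]  n=20 per-row [ 0.055  0.922 -0.002] tilt [-0.005  0.001 -1.   ]
[ 0.73  0.86 -0.62  1.52  0.57  0.96  1.57]
```

```bash

python3 -m jog '[{"translation":[0.06,0.92,0],"twist":0,"claw":5},{"translation":[0.06,0.92,0],"twist":0,"claw":5},{"translation":[0.06,0.92,0],"twist":0,"claw":5},{"translation":[0.06,0.92,0],"twist":0,"claw":5},{"translation":[0.06,0.92,0],"twist":0,"claw":5},{"translation":[0.06,0.92,0],"twist":0,"claw":5},{"translation":[0.06,0.92,0],"twist":0,"claw":5},{"translation":[0.06,0.92,0],"twist":0,"claw":5},{"translation":[0.06,0.92,0],"twist":0,"claw":5},{"translation":[0.06,0.92,0],"twist":0,"claw":5},{"translation":[0.06,0.92,0],"twist":0,"claw":5},{"translation":[0.06,0.92,0],"twist":0,"claw":5},{"translation":[0.06,0.92,0],"twist":0,"claw":5},{"translation":[0.06,0.92,0],"twist":0,"claw":5},{"translation":[0.06,0.92,0],"twist":0,"claw":5},{"translation":[0.06,0.92,0],"twist":0,"claw":5},{"translation":[0.06,0.92,0],"twist":0,"claw":5},{"translation":[0.06,0.92,0],"twist":0,"claw":5},{"translation":[0.06,0.92,0],"twist":0,"claw":5},{"translation":[0.06,0.92,0],"twist":0,"claw":5}]'
python3 -m jog '[{"translation":[0,0,0],"twist":0.78,"claw":5},{"translation":[0,0,0],"twist":0.78,"claw":5},{"translation":[0,0,0],"twist":0.78,"claw":5},{"translation":[0,0,0],"twist":0,"claw":5},{"translation":[0,0,0],"twist":0,"claw":5},{"translation":[0,0,0],"twist":0,"claw":5}]'
python3 - <<'E'
from h import *
go(.478,.434,.045,80); print(r.get_state()['q'].round(2))
t=snap('top','t18.png'); w=snap('wrist','w18.png')
hs['orange']=[(5,17)]
m=mask(w['img'],'orange',S=150,V=60); print(cv2.boundingRect(m))
E
```

```text
clock: 51.92
tool_pos: [0.4792, 0.4325, 0.1778]
eef_rot: [-0.035, 0.999, -0.001, -0.001]
contact_force: [1.5, 0.8, -2.7]
opening: 0.219
clock: 52.42
tool_pos: [0.48, 0.4308, 0.1782]
eef_rot: [0.087, 0.996, -0.001, -0.001]
contact_force: [-0.1, 0.6, -2.5]
opening: 0.221
cur yaw 80.0 q7 0.22 pos [0.48   0.4308 0.1782] | twist total 0.006 | shift total [0.055 0.076 3.33 ]  n=4 per-row [0.014 0.019 0.833] tilt [-0.002 -0.001 -1.   ]
[-0.56  0.82 -0.46  1.55  0.43  0.88  0.22]
(131, 128, 495, 313)
```

```bash

python3 -m jog '[{"translation":[0.04,0.11,0.8],"twist":0,"claw":5},{"translation":[0,0,0.8],"twist":0,"claw":5},{"translation":[0,0,0.8],"twist":0,"claw":5},{"translation":[0,0,0.4],"twist":0,"claw":5},{"translation":[0,0,0],"twist":0,"claw":5},{"translation":[0,0,0],"twist":0,"claw":5},{"translation":[0,0,0],"twist":0,"claw":5}]'
python3 -m jog '[{"translation":[0,0,0.2],"twist":0,"claw":5},{"translation":[0,0,0.2],"twist":0,"claw":5},{"translation":[0,0,0.15],"twist":0,"claw":5},{"translation":[0,0,0],"twist":0,"claw":5},{"translation":[0,0,0],"twist":0,"claw":5},{"translation":[0,0,0],"twist":0,"claw":5}]'
```

```text
clock: 53.1
tool_pos: [0.4799, 0.4367, 0.0682]
eef_rot: [0.088, 0.996, 0.001, -0.0]
contact_force: [-0.8, 0.5, -1.9]
opening: 0.222
clock: 53.6
tool_pos: [0.4791, 0.4358, 0.0448]
eef_rot: [0.088, 0.996, -0.0, -0.001]
contact_force: [0.2, -0.3, -2.2]
opening: 0.221
```

```bash

python3 -m jog '[{"translation":[0,0,0.07],"twist":0,"claw":5},{"translation":[0,0,0],"twist":0,"claw":5},{"translation":[0,0,0],"twist":0,"claw":5},{"translation":[0,0,0],"twist":0,"claw":5}]'
```

```text
clock: 53.93
tool_pos: [0.4792, 0.4359, 0.0421]
eef_rot: [0.088, 0.996, -0.0, -0.001]
contact_force: [-0.1, 0.0, -1.5]
opening: 0.221
```

```bash

python3 -m jog '[{"translation":[0,0,0.06],"twist":0,"claw":5},{"translation":[0,0,0],"twist":0,"claw":5},{"translation":[0,0,0],"twist":0,"claw":5},{"translation":[0,0,0],"twist":0,"claw":5}]'
```

```text
clock: 54.27
tool_pos: [0.4792, 0.4359, 0.042]
eef_rot: [0.088, 0.996, -0.0, -0.0]
contact_force: [-3.2, -3.4, 14.1]
opening: 0.223
```

```bash

python3 -m jog '[{"translation":[0,0,-0.04],"twist":0,"claw":50},{"translation":[0,0,0],"twist":0,"claw":50},{"translation":[0,0,0],"twist":0,"claw":50},{"translation":[0,0,0],"twist":0,"claw":50},{"translation":[0,0,-0.5],"twist":0,"claw":50},{"translation":[0,0,-0.9],"twist":0,"claw":50},{"translation":[0,0,-0.9],"twist":0,"claw":50},{"translation":[0,0,-0.9],"twist":0,"claw":50},{"translation":[0,0,-0.9],"twist":0,"claw":50},{"translation":[0,0,0],"twist":0,"claw":50},{"translation":[0,0,0],"twist":0,"claw":50},{"translation":[0,0,0],"twist":0,"claw":50}]'
python3 - <<'E'
from gap import *
from loc import loc
w=snap('wrist','w19.png'); print('block',blob(w,'yellow',.479,.436,.035,.065,S=100,V=60)); loc(w,'wrist',['block','tray'])
t=snap('top','t19.png'); print('gap top'); prof(t,(-.28,-.318))
for c,x,y in(('red',.6003,-.1123),('green',.6222,.107)):
    print(c,blob(t,c,x,y,.065,.03)); 
loc(t,'top',['wheel_red','wheel_green','seat_red','seat_green','block','jaw_tab','jar','bowl','tray'])
go(.65,-.29,.18,94)
E
```

```text
clock: 55.27
tool_pos: [0.4792, 0.4351, 0.2044]
eef_rot: [0.088, 0.996, -0.001, -0.001]
contact_force: [0.8, -0.7, -1.2]
opening: 0.504
block (0.4783, 0.437, array([89.5, 43.5]), 80.0)
block [([219, 323], 0.58, [0.483, 0.435])]
tray [([207, 326], 0.61, [0.471, 0.44])]
gap top
-0.28 ['. 660.0-637.8', 'B 637.8-613.3', '. 613.3-601.0', 'O 601.0-595.5', '. 595.5-559.5', 'B 559.5-501.8', '. 501.8-480.0']
-0.318 ['. 660.0-640.8', 'B 640.8-616.0', '. 616.0-604.2', 'O 604.2-598.8', '. 598.8-561.8', 'B 561.8-529.8', 'k 529.8-511.0', 'B 511.0-504.5', '. 504.5-480.0']
red (0.6002, -0.1144, array([43.5, 43.5]), 24.3)
green (0.6233, 0.1034, array([42. , 40.9]), 63.4)
wheel_red [([203, 354], 0.57, [0.602, -0.12])]
wheel_green [([193, 260], 0.9, [0.63, 0.106]), ([333, 154], 0.64, [0.302, 0.356]), ([341, 221], 0.58, [0.281, 0.198])]
seat_red [([199, 354], 0.92, [0.61, -0.118])]
seat_green [([197, 261], 0.72, [0.617, 0.101]), ([238, 438], 0.6, [0.516, -0.314])]
block [([254, 120], 0.62, [0.491, 0.437]), ([233, 431], 0.58, [0.528, -0.303]), ([237, 437], 0.48, [0.518, -0.316])]
jaw_tab [([233, 435], 0.62, [0.525, -0.299]), ([236, 439], 0.58, [0.517, -0.309])]
jar [([148, 189], 0.89, [0.742, 0.274]), ([150, 404], 0.89, [0.731, -0.242])]
bowl [([214, 513], 0.57, [0.569, -0.5]), ([194, 258], 0.25, [0.629, 0.11])]
tray [([254, 123], 0.92, [0.489, 0.431]), ([202, 356], 0.58, [0.604, -0.124])]
cur yaw 79.9 q7 0.23 pos [0.4794 0.4357 0.2051] | twist total -2.346 | shift total [ -2.991 -18.395   0.636]  n=20 per-row [-0.15  -0.92   0.032] tilt [-0.002 -0.    -1.   ]
```

```bash

python3 -m jog '[{"translation":[0,0,0],"twist":-0.782,"claw":50},{"translation":[0,0,0],"twist":-0.782,"claw":50},{"translation":[0,0,0],"twist":-0.782,"claw":50}]'
python3 -m jog '[{"translation":[-0.14,-0.92,0.03],"twist":0,"claw":50},{"translation":[-0.14,-0.92,0.03],"twist":0,"claw":50},{"translation":[-0.14,-0.92,0.03],"twist":0,"claw":50},{"translation":[-0.14,-0.92,0.03],"twist":0,"claw":50},{"translation":[-0.14,-0.92,0.03],"twist":0,"claw":50},{"translation":[-0.14,-0.92,0.03],"twist":0,"claw":50},{"translation":[-0.14,-0.92,0.03],"twist":0,"claw":50},{"translation":[-0.14,-0.92,0.03],"twist":0,"claw":50},{"translation":[-0.14,-0.92,0.03],"twist":0,"claw":50},{"translation":[-0.14,-0.92,0.03],"twist":0,"claw":50},{"translation":[-0.14,-0.92,0.03],"twist":0,"claw":50},{"translation":[-0.14,-0.92,0.03],"twist":0,"claw":50},{"translation":[-0.14,-0.92,0.03],"twist":0,"claw":50},{"translation":[-0.14,-0.92,0.03],"twist":0,"claw":50},{"translation":[-0.14,-0.92,0.03],"twist":0,"claw":50},{"translation":[-0.14,-0.92,0.03],"twist":0,"claw":50},{"translation":[-0.14,-0.92,0.03],"twist":0,"claw":50},{"translation":[-0.14,-0.92,0.03],"twist":0,"claw":50},{"translation":[-0.14,-0.92,0.03],"twist":0,"claw":50},{"translation":[-0.14,-0.92,0.03],"twist":0,"claw":50}]'
python3 -m jog '[{"translation":[0,0,0],"twist":0,"claw":50},{"translation":[0,0,0],"twist":0,"claw":50},{"translation":[0,0,0],"twist":0,"claw":50},{"translation":[0,0,0],"twist":0,"claw":50}]'
python3 - <<'E'
from gap import *
from loc import loc
w=snap('wrist','w20.png'); print(w['origin']); prof(w)
t=snap('top','t20.png'); print('block',blob(t,'yellow',.479,.436,.035,.06,S=100,V=60)); loc(t,'top',['wheel_green','block','jar','bowl'])
for c,x,y in(('red',.6003,-.1123),('green',.6222,.107)): print(c,ring(t,c,x,y))
E
```

```text
clock: 56.17
tool_pos: [0.4794, 0.4357, 0.2052]
eef_rot: [-0.037, 0.999, -0.0, -0.001]
contact_force: [-0.1, 1.0, 0.4]
opening: 0.502
clock: 57.83
tool_pos: [0.6424, -0.2929, 0.1813]
eef_rot: [-0.035, 0.999, -0.0, -0.001]
contact_force: [0.8, -0.1, -0.4]
opening: 0.505
clock: 58.17
tool_pos: [0.6426, -0.2885, 0.1814]
eef_rot: [-0.036, 0.999, 0.001, -0.001]
contact_force: [-0.9, 0.7, 0.3]
opening: 0.498
[ 0.56912246 -0.29246276  0.32726496]
-0.27 ['. 660.0-636.8', 'B 636.8-609.0', '. 609.0-600.0', 'Y 600.0-593.5', '. 592.8-558.8', 'B 558.8-500.0', '. 500.0-480.0']
-0.28 ['. 660.0-637.5', 'B 637.5-609.3', '. 609.3-601.0', 'Y 598.8-596.5', 'O 596.5-593.5', '. 593.5-559.3', 'B 559.3-500.0', '. 500.0-480.0']
-0.288 ['. 660.0-638.2', 'B 638.2-609.8', '. 609.8-601.5', 'Y 599.5-596.5', 'O 596.5-594.3', '. 594.3-560.0', 'B 560.0-500.5', '. 500.5-480.0']
-0.318 ['. 660.0-640.2', 'B 640.2-612.2', '. 612.2-603.8', 'Y 603.5-601.8', 'O 601.8-599.3', 'O 599.0-596.3', '. 596.3-562.2', 'B 562.2-525.2', 'k 524.5-502.3', 'k 501.8-496.3', '. 496.3-480.0']
-0.325 ['. 660.0-641.0', 'B 641.0-612.8', '. 612.8-604.3', 'O 602.8-601.3', 'O 598.8-596.8', '. 596.8-562.8', 'B 562.8-503.5', '. 503.5-480.0']
block (0.4836, 0.431, array([91.9, 39. ]), 80.2)
wheel_green [([196, 260], 0.94, [0.624, 0.104]), ([337, 220], 0.77, [0.29, 0.203]), ([334, 154], 0.56, [0.3, 0.357])]
block [([250, 121], 0.56, [0.5, 0.435])]
jar [([148, 405], 0.93, [0.734, -0.245]), ([149, 188], 0.76, [0.739, 0.276]), ([213, 426], 0.64, [0.576, -0.292])]
bowl []
red (0.603, -0.114, array([104.58760834, 104.95428467]))
green (0.63, 0.1073, array([48.87524033, 64.72184753]))
```

```bash
python3 -c "
from h import *
print(r.finish_job())"
```

```text
the job is handed in; nothing more can be done
None
```

I fitted both wheels that were there, set the guide and put the block away, and I handed the job in at about 58 s with no verdict reported.

- **Wheels:** Red and green sit on the shafts of their colour, each turned a few degrees to match the star and lowered until the flange rested on the deck. The blue wheel was absent. Pictures after release showed the ribs inside both bores, and the last top-camera hub centres agree with the shafts to about 2 mm (red) and 4 mm (green). That camera's calibration is only good to about 2 mm, so the green figure is close to the 5 mm limit. The gripper released green within 1 mm of the shaft.
- **Guide:** My first push moved the pad in only about 2.5 mm, so I pushed again, and the pad then measured about 4.8 mm in. With the block out, the gap between jaw and pad measures 34 to 35.5 mm, which puts the jaw at about 0.0545 to 0.056 m. The pad sprang back to within about 0.5 mm of its free position.
- **Block:** It stands in the orange tray, about 5 mm from the centre, with a footprint of 92 x 39 mm in the top view against a true 90 x 40 mm.
- **Jars and bowl:** The jars read within about 7 mm of their first positions. The bowl was missed in the last picture, where the arm was over that area, but in the one before it read within 8 mm of its start.

The last close-up checks were numbers only, because I had used all 16 viewable pictures.

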